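# Load the sampler tray with the row of reagent vials

## Task

Move the four reagent vials from the grey storage tray into the empty white sampler tray, one vial in each cell, standing upright on the cell's floor. Load them in order from the green end block: the vial that starts at the left end of the storage tray (left as the robot sees it) goes into the cell next to the green block, the next one to its right into the following cell, and so on to the grey end; never knock a vial over.

Things in the scene. Friction and masses are not known exactly. Their poses are not given: they have to be found in the camera images.
- red_vial: loose upright reagent vial, cream body with white label and a red cap, 23 mm diameter, 46 mm tall overall (solid to the fingers up to 40 mm); origin: centre of its underside, z up along it, yaw means nothing (it is round). Starts in a cell of the storage tray, up to 5 mm off the middle of the insert of its own colour
- yellow_vial: loose upright reagent vial, cream body with white label and a yellow cap, 23 mm diameter, 46 mm tall overall (solid to the fingers up to 40 mm); origin: centre of its underside, z up along it, yaw means nothing (it is round). Starts in a cell of the storage tray, up to 5 mm off the middle of the insert of its own colour
- blue_vial: loose upright reagent vial, cream body with white label and a blue cap, 23 mm diameter, 46 mm tall overall (solid to the fingers up to 40 mm); origin: centre of its underside, z up along it, yaw means nothing (it is round). Starts in a cell of the storage tray, up to 5 mm off the middle of the insert of its own colour
- black_vial: loose upright reagent vial, cream body with white label and a black cap, 23 mm diameter, 46 mm tall overall (solid to the fingers up to 40 mm); origin: centre of its underside, z up along it, yaw means nothing (it is round). Starts in a cell of the storage tray, up to 5 mm off the middle of the insert of its own colour
- red_insert: fixed red floor insert, 38 x 43 x 2 mm, of the cell of the grey storage tray where the red-capped vial starts (cells and walls as in the white tray); origin: centre of its underside, 4 mm above the bench (the vial stands on its top, 6 mm above the bench). y along the storage row to the robot's left, x across it, away from the robot; cells are 49 mm apart
- yellow_insert: fixed yellow floor insert, 38 x 43 x 2 mm, of the cell of the grey storage tray where the yellow-capped vial starts (cells and walls as in the white tray); origin: centre of its underside, 4 mm above the bench (the vial stands on its top, 6 mm above the bench). y along the storage row to the robot's left, x across it, away from the robot; cells are 49 mm apart
- blue_insert: fixed blue floor insert, 38 x 43 x 2 mm, of the cell of the grey storage tray where the blue-capped vial starts (cells and walls as in the white tray); origin: centre of its underside, 4 mm above the bench (the vial stands on its top, 6 mm above the bench). y along the storage row to the robot's left, x across it, away from the robot; cells are 49 mm apart
- black_insert: fixed black floor insert, 38 x 43 x 2 mm, of the cell of the grey storage tray where the black-capped vial starts (cells and walls as in the white tray); origin: centre of its underside, 4 mm above the bench (the vial stands on its top, 6 mm above the bench). y along the storage row to the robot's left, x across it, away from the robot; cells are 49 mm apart
- sampler_tray: fixed white tray, empty at the start: 48 (x) x 200 (y) x 16 mm high, one row of four open cells, each 40 (x) x 45 mm (y), 4 mm walls, floor 4 mm above the bench. Origin: centre of its underside. y along the row to the robot's left (yaw up to 0.3 rad), x away from the robot. Cell centres: x = 0, y = -73.5, -24.5, 24.5, 73.5 mm. A tab at each end carries an end block, one green, one grey
- green_block: fixed green end block, 40 mm (x) x 16 mm (y) x 20 mm high, on the tab at either end of the white sampler tray (a grey twin is at the other end); origin: centre of its underside, 4 mm above the bench (at y = +0.110 or -0.110 m of the tray). Not listed: an open blue bin, 115 mm high, stands fixed behind the work (x over 0.575, y from -0.27 to 0.09 m); carry things round or over it

How it is judged:
By the outcome, as a careful person would: the job done as asked, in the order asked, and still so for the second after the job is handed in, with the robot touching nothing.
It also fails if it takes over 99 s, if anything falls off the work surface, if the arm or the gripper's body presses on something with over 40 N, if the wrist force passes 120 N, or if a joint passes its speed limit or range.

## Robot

A 7-joint arm with a two-finger parallel gripper is mounted at the origin on a cart in front of the work surface, level with it; the furniture and walls round the work are solid. World frame = base frame: x ahead of the robot, y to its left, z up, the work surface at z = 0. Lengths are in m, angles in rad, forces in N, time in s.
With the tool pointing down it reaches from about 0.35 to 0.9 m from the base axis. Payload 8.1 kg.
Tool frame: the origin (TCP) lies at the very end of the fingers, on their centre line; the grasp point (between the pads) lies 19 mm behind it; z points along the fingers, y is the direction in which the jaws open and shut (so a half turn about z gives the same grasp; the last joint's range is limited). The gripper opens to 92 mm and grips with 3 to 60 N. Pads are 19 mm wide; open, the fingers measure 130 mm over their backs; the gripper's body (75 mm by 190 mm) begins 47 mm behind the grasp point.
Start: joints at [-1.266, 0.434, 0.025, 1.573, -0.012, 1.134, -0.075], TCP at [0.248, 0.574, 0.227] pointing down, gripper open.
Joint ranges: [-2.62, 2.62], [-0.44, 2.09], [-1.27, 1.32], [0.08, 2.57], [-1.32, 4.46], [0.12, 2], [-2.74, 2.74]. Speed limits (rad/s): [2.22, 2.22, 3.01, 3.01, 3.14, 3.14, 3.14].

## Interface

Orientations are given as a rotation vector (axis times angle).
In Python, from cell import observe, get_image, sign_off gives the robot as it stands.
- The arm moves only by the tool arm_command, never from a script. Its argument "deltas" is a list of rows, each an object with "xyz": the shift along the tool's x, y, z in cm, a list of three; "turn": the turn about the tool's z in degrees; "jaw": the closure in counts, from 0 (fully open) to 255 (shut). A call has 1 to 5 rows; each row is the pose to reach, as a shift and turn from the pose measured when the call began, along the tool's axes at that moment; what a row does not reach only later rows make up. A row lasts 1/12 s, in which the tool goes at most 41.7 mm and 7.16 degrees, less where a joint would pass 70% of its speed; a pose out of reach is approached as far as the arm can. A call with a gripper value outside its range is refused whole. The fingers move at their own pace and stop on an object; "force" is the grip in N (left out, the last holds). Time passes only in rows, so rows that repeat a pose let the fingers close. It gives the time, the measured TCP pose, the force and the opening at its end, in the units of the state.
- observe(): the state, without advancing time (a new reading comes with each control period).
- get_image(name): name is "scene" or "top" or "wrist"; returns a dict with "frame" (400x640x3 uint8, red, green, blue), "depth" (400x640 float32, m along the optical axis (not along the pixel's ray), 0 where there is no reading), "camera_matrix" (3x3 intrinsics, pixels), "cam_to_world" (4x4, takes a point from camera to world coordinates). Camera axes: x right, y up, looking along -z (the intrinsics and any distortion apply to the point x, -y, -z); pixel columns grow to the right and rows downward; lengths in m; the calibration is good to about 2 mm. A picture is of the moment at which its call begins.
- sign_off(): hands the job in, once; it reports no verdict.
The state is a dict: "clock": time; "joints": joint angles; "dq": joint speeds; "joint_efforts": joint torques, N m; "position": TCP position; "ee_rot": TCP orientation; "force": force on the tool from outside, world axes, zero at the start; "ft_torque": the same for the moment, N m; "width": opening from 0.0 (shut) to 1.0 (fully open).
Only numpy, scipy, OpenCV 4.12 (cv2) and the standard library are available. Lean on these libraries where they do the work, as an engineer would, in place of code of your own. Each camera call takes 0.05 s, during which the arm holds its last target.

## Working session

There is one attempt and no reset: what is moved stays moved. The work goes in short steps, Python scripts to look and compute and a tool call to move; the robot and the scene stay as the last step left them, time stands still between calls to the robot, and variables do not carry over. Pictures are saved under pics/ and viewed, and the job is handed in when it is done.

Besides the shell and the picture viewer there is one more tool, called after "Call:" as name(argument=value, ...), one argument or row to a line, values as JSON. arm_command: Moves the arm, as the interface text tells. Its arguments: {"type":"object","properties":{"deltas":{"type":"array","items":{"type":"object","properties":{"xyz":{"type":"array","items":{"type":"number"}},"turn":{"type":"number"},"jaw":{"type":"number"}}}},"force":{"type":"number"}},"required":["deltas"]}

```bash
ls; mkdir -p pics; python3 - <<'E'
from cell import observe,get_image
import cv2,numpy as np
print(observe())
for n in ["scene","top"]:
    g=get_image(n); cv2.imwrite(f"pics/{n}0.png",g["frame"][:,:,::-1]); np.savez(f"{n}0.npz",**{k:g[k] for k in g})
    print(n,g["camera_matrix"],g["cam_to_world"],g.keys())
E
```

```text
pics
{'clock': 0.0, 'joints': array([-1.26557786,  0.43523765,  0.02493223,  1.57412788, -0.01160833,
        1.13400998, -0.07508745]), 'dq': array([-0.00012159, -0.00252432,  0.00205456, -0.00159625,  0.00041695,
       -0.00130282,  0.00049614]), 'joint_efforts': array([ 2.79831856e-04, -6.67848086e+01,  9.85180065e-01, -3.14450061e+01,
       -6.04993757e-02,  4.27959440e-02,  1.55881994e-04]), 'position': array([0.24769719, 0.57323709, 0.22592349]), 'ee_rot': array([-6.36164191e-01, -3.07629250e+00,  2.55183223e-03]), 'force': array([ 0.35865846, -1.0417293 , -0.59803682]), 'ft_torque': array([ 0.01029952, -0.03028611,  0.01014404]), 'width': 1.000346001983563}
scene [[472.17551152   0.         318.34830493]
 [  0.         472.17551152 205.89520583]
 [  0.           0.           1.        ]] [[ 0.50158216 -0.73366519  0.45842199  1.07990794]
 [ 0.86505637  0.41944446 -0.27521595 -0.35551287]
 [ 0.0096338   0.53460427  0.84504761  1.12195272]
 [ 0.          0.          0.          1.        ]] dict_keys(['frame', 'depth', 'camera_matrix', 'cam_to_world'])
top [[490.19886967   0.         322.64905874]
 [  0.         490.19886967 202.27813465]
 [  0.           0.           1.        ]] [[-0.02360899  0.99905647 -0.0364526   0.43115439]
 [-0.99941737 -0.02268713  0.02549919  0.01359206]
 [ 0.02464812  0.03703337  0.99901001  1.13818878]
 [ 0.          0.          0.          1.        ]] dict_keys(['frame', 'depth', 'camera_matrix', 'cam_to_world'])
```

View pics/top0.png

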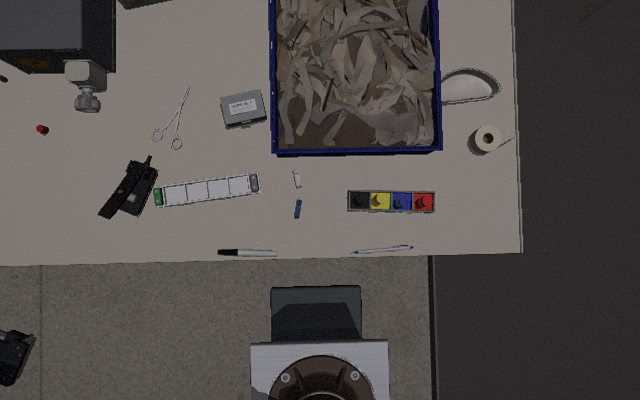

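View pics/scene0.png

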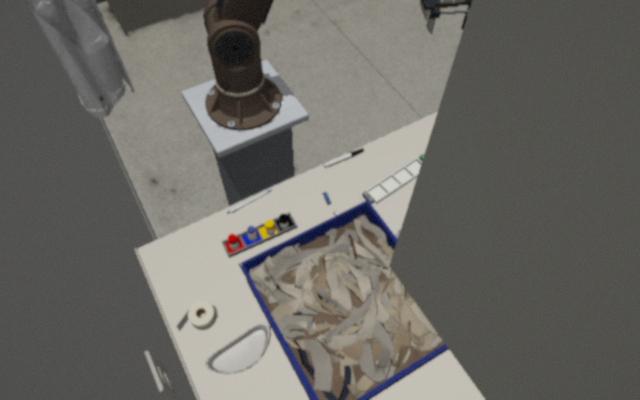

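```bash
cat > h.py <<'E'
import numpy as np,cv2
from scipy.spatial.transform import Rotation as R
def ray(g,u,v):
    K=g["camera_matrix"];T=g["cam_to_world"]
    d=np.array([(u-K[0,2])/K[0,0],-(v-K[1,2])/K[1,1],-1.0])
    return T[:3,3],T[:3,:3]@d
def atz(g,u,v,z):
    o,d=ray(g,u,v); return o+d*(z-o[2])/d[2]
def proj(g,p):
    K=g["camera_matrix"];T=g["cam_to_world"]
    c=T[:3,:3].T@(np.asarray(p)-T[:3,3])
    return np.array([K[0,0]*c[0]/-c[2]+K[0,2],K[1,1]*-c[1]/-c[2]+K[1,2]])
E
python3 - <<'E'
import numpy as np,cv2
g=np.load("top0.npz");f=g["frame"][:,:,::-1]
f=np.clip(f.astype(float)*1.5,0,255).astype(np.uint8)
a=cv2.resize(f[180:222,338:443],None,fx=7,fy=7,interpolation=cv2.INTER_CUBIC)
b=cv2.resize(f[165:215,145:265],None,fx=6,fy=6,interpolation=cv2.INTER_CUBIC)
cv2.imwrite("pics/a.png",a);cv2.imwrite("pics/b.png",b)
E
```

```text
(no output)
```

View pics/a.png

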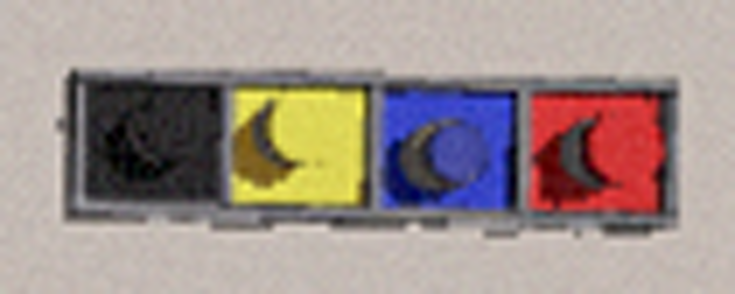

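View pics/b.png

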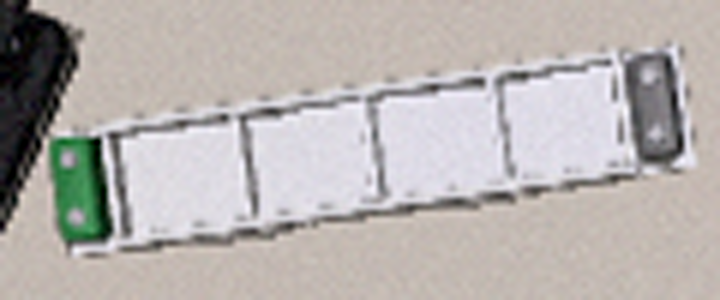

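```bash
python3 - <<'E'
from h import *
g=np.load("top0.npz");D=g["depth"]
H,W=D.shape
u,v=np.meshgrid(np.arange(W),np.arange(H))
K=g["camera_matrix"];T=g["cam_to_world"]
c=np.stack([(u-K[0,2])/K[0,0],-(v-K[1,2])/K[1,1],-np.ones_like(u,float)],-1)*D[...,None]
P=c@T[:3,:3].T+T[:3,3]
Z=P[...,2]
print("bench",np.median(Z[225:235,280:330]))
# stored vials: points z>0.035
m=(Z>0.035)&(Z<0.08); m2=np.zeros_like(m);m2[180:222,338:443]=m[180:222,338:443]
n,l,s,cc=cv2.connectedComponentsWithStats(m2.astype(np.uint8))
for i in range(1,n):
    q=P[l==i]; print(s[i],cc[i],q.mean(0),q.min(0),q.max(0))
# objects in work region over 0.05
m=((Z>0.03)&(D>0)).astype(np.uint8)
n,l,s,cc=cv2.connectedComponentsWithStats(m)
for i in range(1,n):
    if s[i][4]>8:
        q=P[l==i]; print("obj",s[i],q.min(0).round(3),q.max(0).round(3))
# tray corners by pixel at z=0.016
# crop b: px=145+X/6-.4
for X,Y in [(72,252),(692,163),(682,48),(52,140)]: print("tray",atz(g,145+X/6-.42,165+Y/6-.42,0.01))
for X,Y in [(80,72),(678,84),(676,222),(72,216)]: print("stor",atz(g,338+X/7-.43,180+Y/7-.43,0.016))
f=np.clip(np.nan_to_num(Z)*1500+20,0,255).astype(np.uint8)
cv2.imwrite("pics/z.png",cv2.applyColorMap(f,cv2.COLORMAP_JET))
E
```

```text
bench -0.0010985670739522835
[357 192  12  11  97] [362.63917526 197.28865979] [ 0.47990077 -0.10338992  0.05123318] [ 0.46928848 -0.11559342  0.03783609] [ 0.49169684 -0.09176249  0.05692093]
[376 193  11  11  97] [380.93814433 197.90721649] [ 0.4776125  -0.14421064  0.05104633] [ 0.46622148 -0.15528017  0.03504909] [ 0.48868952 -0.13314779  0.05724839]
[397 197  11  10  84] [402.01190476 201.64285714] [ 0.46831115 -0.19157437  0.04841255] [ 0.45871067 -0.20250345  0.03510022] [ 0.4792831  -0.18251341  0.05640199]
[420 196  13  11 107] [426.17757009 200.85981308] [ 0.46875507 -0.24537926  0.05065616] [ 0.45723194 -0.2588459   0.03600683] [ 0.48000445 -0.23489405  0.05694215]
obj [   0    0  114  113 9025] [0.684 0.451 0.03 ] [0.941 0.648 0.188]
obj [117   0  26   5  74] [0.931 0.385 0.03 ] [0.942 0.435 0.053]
obj [  268     0   175   156 26243] [ 0.573 -0.27   0.03 ] [0.919 0.095 0.173]
obj [  518     0   122   400 45410] [ 0.018 -0.483  0.03 ] [ 0.931 -0.47   0.439]
obj [ 220   90   46   35 1182] [0.652 0.111 0.03 ] [0.729 0.211 0.046]
obj [474 125  27  27 491] [ 0.579 -0.423  0.03
[... 161 characters left out ...]
 0.057]
obj [375 193  12  11 101] [ 0.466 -0.155  0.031] [ 0.489 -0.133  0.057]
obj [397 197  11  10  89] [ 0.459 -0.203  0.03 ] [ 0.48  -0.183  0.056]
obj [420 196  13  11 110] [ 0.457 -0.259  0.034] [ 0.48  -0.235  0.057]
obj [   0  330   37   57 1431] [0.177 0.473 0.223] [0.262 0.533 0.338]
obj [ 287  373   68   27 1207] [ 0.032 -0.074  0.03 ] [0.09  0.075 0.14 ]
tray [0.47110491 0.36433714 0.01      ]
tray [0.49980984 0.12841874 0.01      ]
tray [0.54406416 0.13140818 0.01      ]
tray [0.51398009 0.37141985 0.01      ]
stor [ 0.49926979 -0.07624583  0.016     ]
stor [ 0.49095398 -0.27344776  0.016     ]
stor [ 0.44552236 -0.271326    0.016     ]
stor [ 0.45209559 -0.07241158  0.016     ]
```

View pics/z.png

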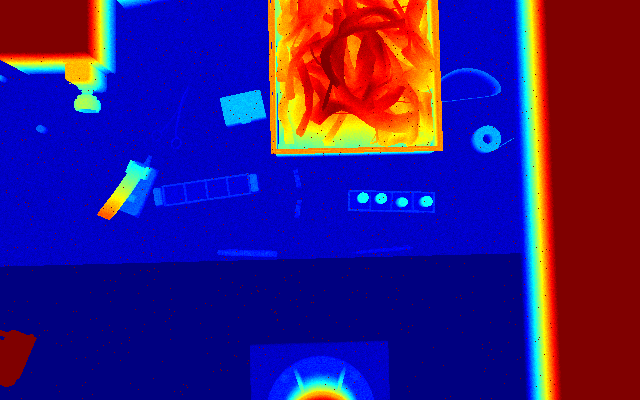

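```bash
cat >> h.py <<'E'
def cloud(g):
    D=g["depth"];H,W=D.shape
    u,v=np.meshgrid(np.arange(W),np.arange(H));K=g["camera_matrix"];T=g["cam_to_world"]
    c=np.stack([(u-K[0,2])/K[0,0],-(v-K[1,2])/K[1,1],-np.ones_like(u,float)],-1)*D[...,None]
    P=c@T[:3,:3].T+T[:3,3]; P[D<=0]=np.nan; return P
def plan(p,az=None,st=None):
    """target TCP world p, jaw azimuth az deg (of tool y, mod 180) -> xyz cm, turn deg"""
    from cell import observe
    s=st or observe(); Rm=R.from_rotvec(s["ee_rot"]).as_matrix()
    d=Rm.T@(np.asarray(p)-s["position"])*100
    cur=np.degrees(np.arctan2(Rm[1,1],Rm[0,1])); t=0
    if az is not None: t=-((az-cur+90)%180-90)
    print("pos",s["position"].round(4),"az",round(cur,1),"tilt",Rm[:,2].round(3),"j7",round(s["joints"][6],2),"-> xyz",d.round(2),"turn",round(t,1),"w",round(float(s["width"]),3),"F",s["force"].round(1),"t",s["clock"])
E
python3 - <<'E'
from h import *
for n in ["top","scene"]:
    g=np.load(n+"0.npz");P=cloud(g);Z=P[...,2]
    m=(Z>0.047)&(Z<0.062)&(P[...,0]>.44)&(P[...,0]<.51)&(P[...,1]<-.06)&(P[...,1]>-.29)
    k,l,s,cc=cv2.connectedComponentsWithStats(m.astype(np.uint8))
    for i in range(1,k):
        if s[i][4]>10:
            q=P[l==i];print(n,s[i][4],cc[i].round(1),np.median(q,0).round(4),((q.min(0)+q.max(0))/2).round(4))
    # tray walls: z 0.010..0.02 region
    m=(Z>0.011)&(Z<0.024)&(P[...,0]>.44)&(P[...,0]<.57)&(P[...,1]<.37)&(P[...,1]>.11)
    k,l,s,cc=cv2.connectedComponentsWithStats(m.astype(np.uint8))
    i=1+np.argmax(s[1:,4]); q=P[l==i][:,:2].astype(np.float32)
    print("tray",s[i][4],cv2.minAreaRect(q))
    m=(Z>0.011)&(Z<0.024)&(P[...,0]>.44)&(P[...,0]<.51)&(P[...,1]<-.06)&(P[...,1]>-.29)
    q=P[m][:,:2].astype(np.float32); print("stor",cv2.minAreaRect(q))
    if n=="top":
        for h in (.04,.06,.08,.1):
            q=P[(Z>h)&(P[...,1]>.3)&(P[...,1]<.5)&(P[...,0]>.42)&(P[...,0]<.6)]; print(h,q.min(0),q.max(0))
        q=P[(Z>.09)&(P[...,1]>-.3)&(P[...,1]<.12)&(P[...,0]>.5)&(P[...,0]<.6)];print("bin",np.percentile(q[:,0],[0,1,5]),np.percentile(q[:,1],[0.5,99.5]))
plan([.477,-.100,.15],50)
E
```

```text
top 94 [362.8 197.3] [ 0.4803 -0.104   0.0516] [ 0.4805 -0.1041  0.0521]
top 89 [381.2 197.8] [ 0.4775 -0.1447  0.0517] [ 0.4775 -0.1442  0.0524]
top 93 [426.8 200.8] [ 0.4684 -0.2467  0.0519] [ 0.4684 -0.2471  0.0526]
top 60 [402.9 201.5] [ 0.4685 -0.1932  0.052 ] [ 0.4686 -0.193   0.0517]
tray 681 ((0.5075638294219971, 0.2504059076309204), (0.04918738082051277, 0.23585233092308044), 7.12651252746582)
stor ((0.4716304540634155, -0.17278191447257996), (0.20035897195339203, 0.049106746912002563), 87.51410675048828)
0.04 [0.44390677 0.36914192 0.04172574] [0.57281855 0.45172715 0.12409659]
0.06 [0.44390677 0.3721818  0.06002053] [0.55053235 0.45172715 0.12409659]
0.08 [0.44390677 0.40044521 0.08007659] [0.51647614 0.45172715 0.12409659]
0.1 [0.44390677 0.41422208 0.10006497] [0.48602421 0.45172715 0.12409659]
bin [0.57314418 0.57344957 0.57377549] [-0.26854083  0.09313974]
scene 65 [283.1 216.8] [ 0.4839 -0.105   0.053 ] [ 0.4829 -0.1056  0.0531]
scene 68 [268.9 223. ] [ 0.482  -0.146   0.0527] [ 0.4796 -0.1461  0.0528]
scene 48 [250.8 228.6] [ 0.4725 -0.1942  0.0516] [ 0.4721 -0.1944  0.0517]
scene 67 [231.8 237.3] [ 0.4722 -0.2478  0.0524] [ 0.4703 -0.2482  0.0522]
tray 362 ((0.5106899738311768, 0.24435749650001526), (0.05135902762413025, 0.22799932956695557), 6.416304588317871)
stor ((0.47459492087364197, -0.17423675954341888), (0.19963310658931732, 0.05247374251484871), 87.34146118164062)
pos [0.2477 0.5733 0.226 ] az 66.6 tilt [-0.    -0.001 -1.   ] j7 -0.08 -> xyz [-47.75 -52.7    7.68] turn 16.6 w 0.997 F [-0.6 -0.2 -0.6] t 0.1
```

Call:
arm_command(
  deltas=[
    {"xyz":[-15,-17,2],"turn":16.6,"jaw":165},
    {"xyz":[-15,-17,2],"turn":16.6,"jaw":165},
    {"xyz":[-15,-17,2],"turn":16.6,"jaw":165},
    {"xyz":[-15,-17,2],"turn":16.6,"jaw":165},
    {"xyz":[-15,-17,2],"turn":16.6,"jaw":165},
  ],
  force=15,
)

```text
clock: 0.52
position: [0.312, 0.3743, 0.2076]
ee_rot: [-1.074, -2.952, 0.003]
force: [1.6, -0.7, -0.4]
width: 0.687
```

```bash
python3 - <<'E'
from h import *
plan([.478,-.102,.15],50)
E
```

```text
pos [0.312  0.3743 0.2076] az 50.0 tilt [-0.001 -0.002 -1.   ] j7 -0.07 -> xyz [-43.32 -25.83   5.83] turn 0.0 w 0.687 F [ 1.6 -0.7 -0.4] t 0.5167
```

Call:
arm_command(
  deltas=[
    {"xyz":[-17,-10,2],"turn":0,"jaw":165},
    {"xyz":[-17,-10,2],"turn":0,"jaw":165},
    {"xyz":[-17,-10,2],"turn":0,"jaw":165},
    {"xyz":[-17,-10,2],"turn":0,"jaw":165},
    {"xyz":[-17,-10,2],"turn":0,"jaw":165},
  ],
)

```text
clock: 0.93
position: [0.3782, 0.1852, 0.1876]
ee_rot: [-1.076, -2.952, 0.004]
force: [0.7, -0.4, -0.0]
width: 0.362
```

Call:
arm_command(
  deltas=[
    {"xyz":[-17,-10,2],"turn":0,"jaw":165},
    {"xyz":[-17,-10,2],"turn":0,"jaw":165},
    {"xyz":[-17,-10,2],"turn":0,"jaw":165},
    {"xyz":[-17,-10,2],"turn":0,"jaw":165},
    {"xyz":[-17,-10,2],"turn":0,"jaw":165},
  ],
)

```text
clock: 1.35
position: [0.4441, -0.0038, 0.1678]
ee_rot: [1.078, 2.951, -0.004]
force: [0.3, 0.5, -0.4]
width: 0.35
```

```bash
python3 - <<'E'
from h import *
plan([.478,-.102,.13],50)
E
```

```text
pos [ 0.4441 -0.0038  0.1678] az 49.9 tilt [-0.001 -0.003 -1.   ] j7 0.88 -> xyz [-8.92 -5.32  3.8 ] turn -0.1 w 0.35 F [ 0.3  0.5 -0.4] t 1.35
```

Call:
arm_command(
  deltas=[
    {"xyz":[-8.9,-5.3,3.8],"turn":0,"jaw":165},
    {"xyz":[-8.9,-5.3,3.8],"turn":0,"jaw":165},
    {"xyz":[-8.9,-5.3,3.8],"turn":0,"jaw":165},
    {"xyz":[-8.9,-5.3,3.8],"turn":0,"jaw":165},
    {"xyz":[-8.9,-5.3,3.8],"turn":0,"jaw":165},
  ],
)

```text
clock: 1.77
position: [0.4774, -0.1036, 0.1292]
ee_rot: [-1.083, -2.948, 0.006]
force: [0.2, 0.2, 0.4]
width: 0.352
```

```bash
python3 - <<'E'
from h import *
from cell import get_image
w=get_image("wrist");np.savez("w1.npz",**w);cv2.imwrite("pics/w1.png",w["frame"][:,:,::-1])
t=get_image("top");np.savez("t1.npz",**t)
f=np.clip(t["frame"][100:300,200:520,::-1]*1.6,0,255).astype(np.uint8)
cv2.imwrite("pics/t1.png",cv2.resize(f,None,fx=2.5,fy=2.5))
print(w["cam_to_world"])
for p in [(.4815,-.105,.052),(.479,-.145,.052),(.470,-.194,.052),(.470,-.2475,.052)]: print(proj(w,p))
plan([.4785,-.1025,.021],50)
E
```

```text
[[ 0.64763075 -0.73404699 -0.20432675  0.42188329]
 [ 0.76193629  0.62205034  0.18029548 -0.05615464]
 [-0.00524383 -0.27244886  0.96215597  0.28745165]
 [ 0.          0.          0.          1.        ]]
[322.44431034 211.68502342]
[286.11232038 237.40983277]
[239.55781664 262.65297177]
[199.18873599 295.70373828]
pos [ 0.4776 -0.101   0.1299] az 49.9 tilt [-0.002 -0.002 -1.   ] j7 1.17 -> xyz [-0.16 -0.03 10.89] turn -0.1 w 0.354 F [ 0.2 -0.9  0.1] t 1.8667
```

View pics/w1.png

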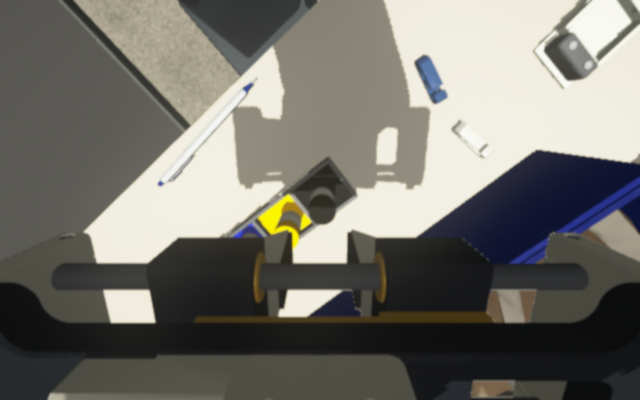

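View pics/t1.png

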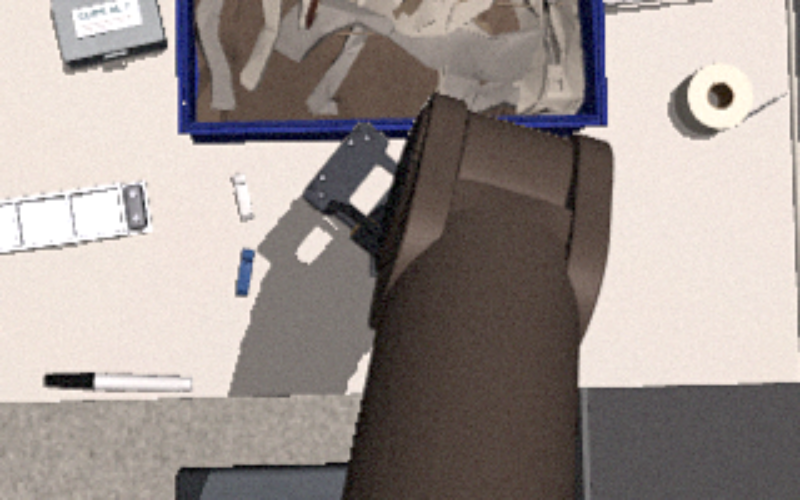

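```bash
python3 - <<'E'
from h import *
w=np.load("w1.npz");P=cloud(w);Z=P[...,2]
print(w["camera_matrix"])
f=np.clip(w["frame"][150:270,220:380,::-1]*2.0,0,255).astype(np.uint8)
cv2.imwrite("pics/w1c.png",cv2.resize(f,None,fx=5,fy=5,interpolation=cv2.INTER_CUBIC))
m=(Z>0.045)&(Z<0.06)&(P[...,0]>.44)&(P[...,0]<.51)&(P[...,1]<-.06)&(P[...,1]>-.29)
k,l,s,cc=cv2.connectedComponentsWithStats(m.astype(np.uint8))
for i in range(1,k):
    if s[i][4]>30:
        q=P[l==i];print(s[i],cc[i].round(1),np.median(q,0).round(4),q.min(0),q.max(0))
b=P[(P[...,0]>.3)&(P[...,0]<.45)&(Z<.01)];print(np.nanmedian(b[:,2]))
E
```

```text
[[287.14204518   0.         319.39662988]
 [  0.         287.14204518 200.08792786]
 [  0.           0.           1.        ]]
[308 197  28  29 633] [321.4 211. ] [ 0.4802 -0.1051  0.053 ] [ 0.46893322 -0.11730432  0.04520905] [ 0.49291673 -0.09395142  0.05507965]
[272 224  27  25 223] [288.2 232.1] [ 0.475  -0.1396  0.0526] [ 0.46713618 -0.15201414  0.04501186] [ 0.49073042 -0.13479453  0.0544419 ]
0.0001503417847276145
```

View pics/w1c.png

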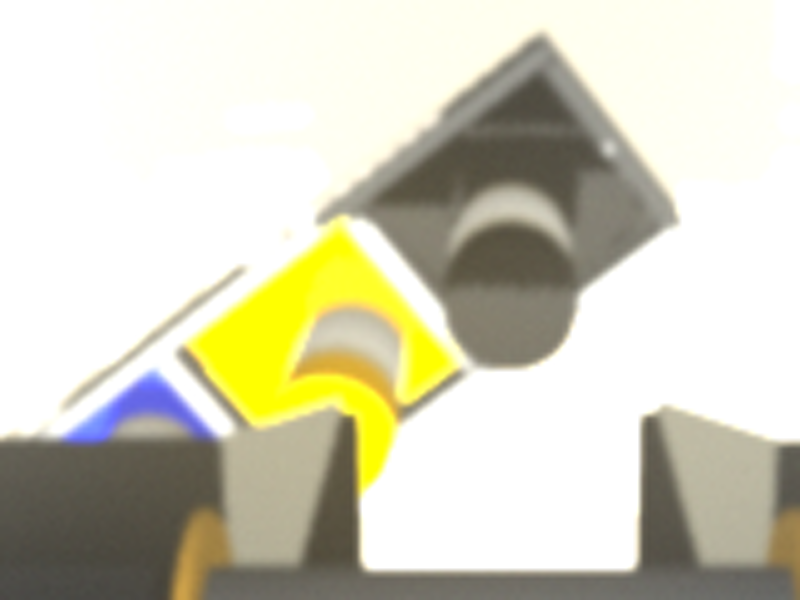

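Call:
arm_command(
  deltas=[
    {"xyz":[-0.1,-0.1,3],"turn":0,"jaw":165},
    {"xyz":[-0.1,-0.1,6],"turn":0,"jaw":165},
    {"xyz":[-0.1,-0.1,6],"turn":0,"jaw":165},
    {"xyz":[-0.1,-0.1,6],"turn":0,"jaw":165},
  ],
)

```text
clock: 2.2
position: [0.4766, -0.1012, 0.0696]
ee_rot: [-1.073, -2.949, 0.005]
force: [-0.5, -0.8, 0.5]
width: 0.35
```

```bash
python3 - <<'E'
from h import *
from cell import get_image
w=get_image("wrist");np.savez("w2.npz",**w)
cv2.imwrite("pics/w2.png",w["frame"][:,:,::-1])
plan([.4778,-.1027,.021],50)
E
```

```text
pos [ 0.4777 -0.1016  0.0707] az 50.0 tilt [-0.002 -0.002 -1.   ] j7 1.24 -> xyz [-0.08 -0.06  4.97] turn -0.0 w 0.355 F [ 0.9 -0.2  0.3] t 2.25
```

View pics/w2.png

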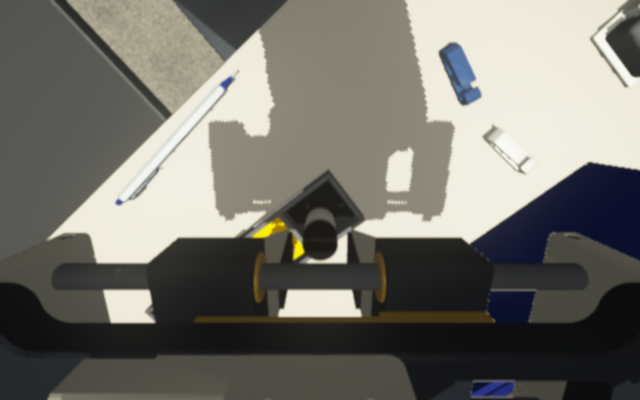

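Call:
arm_command(
  deltas=[
    {"xyz":[-0.1,0,1.5],"turn":0,"jaw":165},
    {"xyz":[-0.1,0,3],"turn":0,"jaw":165},
    {"xyz":[-0.1,0,4.5],"turn":0,"jaw":165},
    {"xyz":[-0.1,0,4.9],"turn":0,"jaw":165},
    {"xyz":[-0.1,0,4.9],"turn":0,"jaw":165},
  ],
)

```text
clock: 2.67
position: [0.4787, -0.1019, 0.0224]
ee_rot: [-1.074, -2.951, 0.003]
force: [-0.1, -1.2, 0.6]
width: 0.349
```

Call:
arm_command(
  deltas=[
    {"xyz":[0,0,0],"turn":0,"jaw":230},
    {"xyz":[0,0,0],"turn":0,"jaw":230},
    {"xyz":[0,0,0],"turn":0,"jaw":230},
    {"xyz":[0,0,0],"turn":0,"jaw":230},
    {"xyz":[0,0,0],"turn":0,"jaw":230},
  ],
  force=15,
)

```text
clock: 3.08
position: [0.4797, -0.1019, 0.0237]
ee_rot: [1.074, 2.951, -0.002]
force: [-1.8, 0.9, 8.6]
width: 0.245
```

```bash
python3 - <<'E'
from h import *
from cell import get_image
w=get_image("wrist");np.savez("w3.npz",**w)
cv2.imwrite("pics/w3.png",w["frame"][:,:,::-1])
plan([.46,-.09,.13],50)
E
```

```text
pos [ 0.4798 -0.1019  0.0237] az 50.0 tilt [ 0.001 -0.001 -1.   ] j7 1.29 -> xyz [  2.27  -0.36 -10.63] turn 0.0 w 0.246 F [-0.4  1.4  9.1] t 3.1333
```

View pics/w3.png

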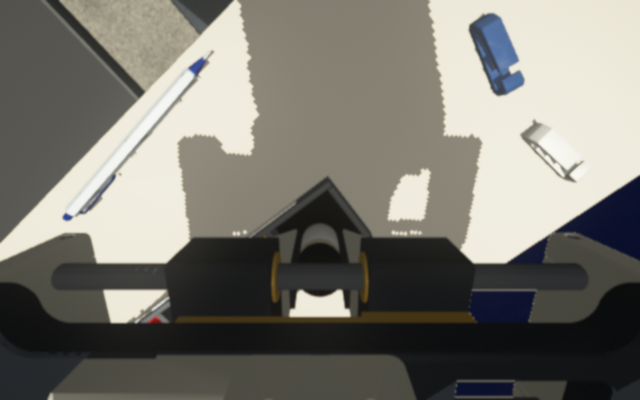

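Call:
arm_command(
  deltas=[
    {"xyz":[0,0,-1],"turn":0,"jaw":230},
    {"xyz":[0,0,-3],"turn":0,"jaw":230},
    {"xyz":[0,0,-6],"turn":0,"jaw":230},
    {"xyz":[0,0,-9],"turn":0,"jaw":230},
    {"xyz":[0,0,-11],"turn":0,"jaw":230},
  ],
)

```text
clock: 3.55
position: [0.4802, -0.1023, 0.137]
ee_rot: [1.074, 2.949, -0.001]
force: [-0.5, -0.7, -0.5]
width: 0.244
```

```bash
python3 - <<'E'
from h import *
from cell import get_image
w=get_image("scene")
f=w["frame"][120:300,160:480,::-1]; cv2.imwrite("pics/s4.png",cv2.resize(f,None,fx=2.5,fy=2.5))
w=get_image("wrist");np.savez("w4.npz",**w)
cv2.imwrite("pics/w4.png",w["frame"][:,:,::-1])
plan([.500,.322,.13],7)
E
```

```text
pos [ 0.4819 -0.1023  0.1378] az 50.0 tilt [ 0.007 -0.001 -1.   ] j7 1.18 -> xyz [25.88 33.67  0.73] turn 43.0 w 0.246 F [ 0.3 -0.  -0.9] t 3.65
```

View pics/s4.png

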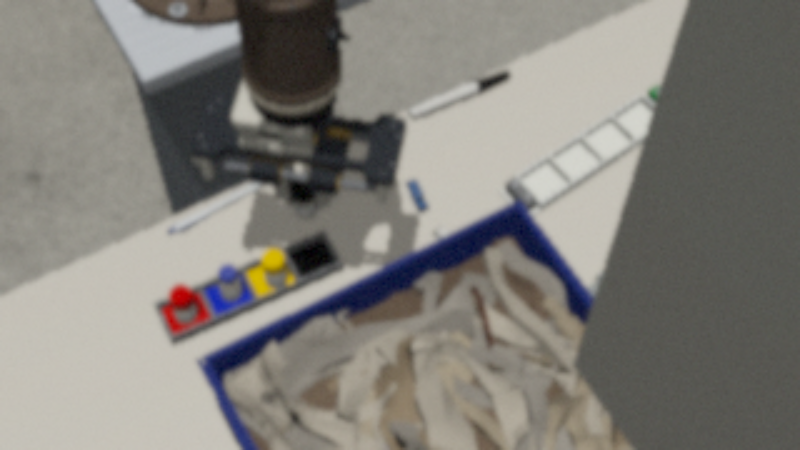

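View pics/w4.png

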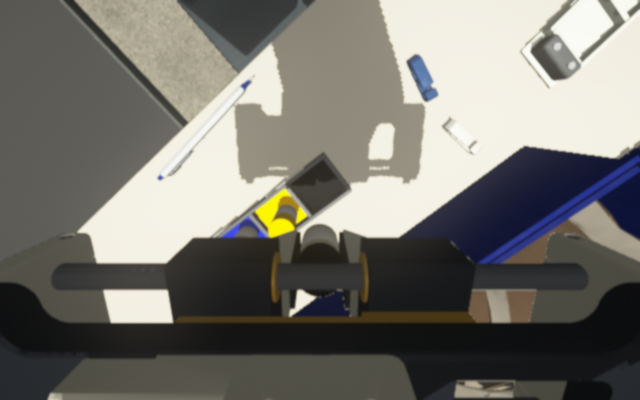

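Call:
arm_command(
  deltas=[
    {"xyz":[2.5,3.2,0],"turn":7,"jaw":230},
    {"xyz":[5,6.5,0],"turn":14,"jaw":230},
    {"xyz":[7.5,9.7,0],"turn":21,"jaw":230},
    {"xyz":[10,13,0],"turn":28,"jaw":230},
    {"xyz":[12.5,16.2,0],"turn":35,"jaw":230},
  ],
)

```text
clock: 4.07
position: [0.4894, 0.0912, 0.1377]
ee_rot: [1.874, 2.513, 0.005]
force: [0.8, -0.2, -0.6]
width: 0.246
```

```bash
python3 - <<'E'
from h import *
plan([.4996,.325,.12],7)
g=np.load("scene0.npz");P=cloud(g);q=P[100:400,480:640].reshape(-1,3);print(np.nanpercentile(q,[2,50,98],axis=0).round(3))
q=P[300:400,540:640].reshape(-1,3);print(np.nanpercentile(q,[2,50,98],axis=0).round(3))
E
```

```text
pos [0.4894 0.0912 0.1377] az 16.6 tilt [ 0.007 -0.001 -1.   ] j7 0.26 -> xyz [22.13  7.64  1.75] turn 9.6 w 0.246 F [ 0.8 -0.2 -0.6] t 4.0667
[[ 0.914 -0.071  0.475]
 [ 1.023 -0.07   0.747]
 [ 1.136 -0.069  0.886]]
[[ 1.055 -0.071  0.563]
 [ 1.103 -0.07   0.678]
 [ 1.147 -0.069  0.759]]
```

Call:
arm_command(
  deltas=[
    {"xyz":[4,1.4,0.3],"turn":5,"jaw":230},
    {"xyz":[8,2.8,0.6],"turn":9.6,"jaw":230},
    {"xyz":[12,4.1,0.9],"turn":9.6,"jaw":230},
    {"xyz":[16,5.5,1.2],"turn":9.6,"jaw":230},
    {"xyz":[19.5,6.7,1.5],"turn":9.6,"jaw":230},
  ],
)

```text
clock: 4.48
position: [0.4973, 0.2993, 0.1223]
ee_rot: [2.078, 2.348, 0.005]
force: [1.7, -1.2, -0.4]
width: 0.248
```

```bash
python3 - <<'E'
from h import *
plan([.4996,.325,.10],7)
E
```

```text
pos [0.4973 0.2993 0.1223] az 7.0 tilt [ 0.007 -0.002 -1.   ] j7 -0.21 -> xyz [2.53 0.52 2.23] turn -0.0 w 0.248 F [ 1.7 -1.2 -0.4] t 4.4833
```

Call:
arm_command(
  deltas=[
    {"xyz":[1.5,0.3,1],"turn":0,"jaw":230},
    {"xyz":[2.5,0.5,2.2],"turn":0,"jaw":230},
    {"xyz":[2.5,0.5,2.2],"turn":0,"jaw":230},
    {"xyz":[2.5,0.5,2.2],"turn":0,"jaw":230},
  ],
)

```text
clock: 4.82
position: [0.4989, 0.3226, 0.0994]
ee_rot: [2.079, 2.347, 0.001]
force: [0.9, -0.9, 0.0]
width: 0.249
```

```bash
python3 - <<'E'
from h import *
from cell import get_image
w=get_image("wrist");np.savez("w5.npz",**w)
cv2.imwrite("pics/w5.png",w["frame"][:,:,::-1])
w=get_image("top")
f=w["frame"][120:270,80:320,::-1]; cv2.imwrite("pics/t5.png",cv2.resize(f,None,fx=3,fy=3))
plan([.4996,.325,.04],7)
E
```

```text
pos [0.5    0.3219 0.1007] az 6.8 tilt [ 0.007 -0.003 -1.   ] j7 -0.22 -> xyz [ 0.34 -0.05  6.06] turn -0.2 w 0.243 F [ 1.1 -0.5 -0.5] t 4.9167
```

View pics/w5.png

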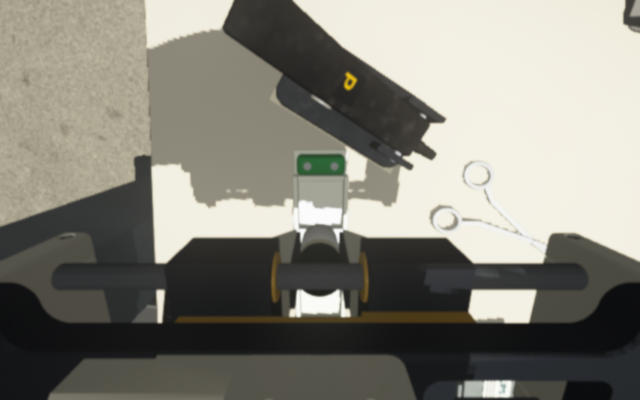

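View pics/t5.png

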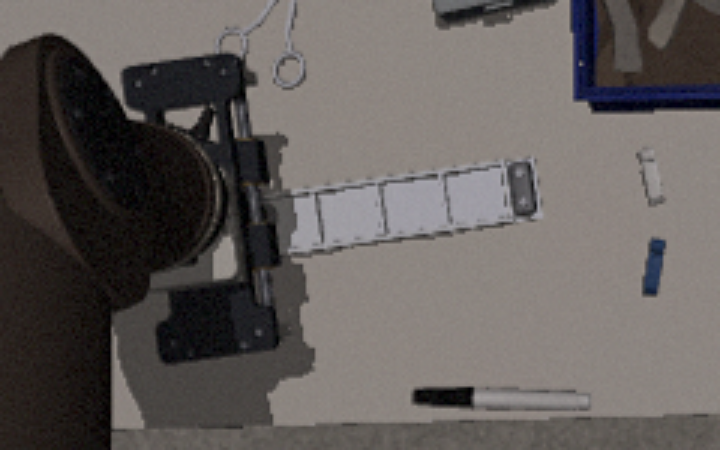

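```bash
python3 - <<'E'
from h import *
w=np.load("w5.npz")
print(atz(w,320.5,164,.024), w["cam_to_world"][:3,3])
f=w["frame"][130:250,270:380,::-1]
cv2.imwrite("pics/w5c.png",cv2.resize(f,None,fx=5,fy=5,interpolation=cv2.INTER_CUBIC))
P=cloud(w);Z=P[...,2]
for z in(.04,.06,.08,.1):
    q=P[(Z>z)&(P[...,1]>.34)&(P[...,0]>.4)&(P[...,0]<.62)&(np.arange(400)[:,None]<220)]; print(z,len(q),q.min(0),q.max(0))
E
```

```text
[0.49542924 0.35923601 0.024     ] [0.48929115 0.39551458 0.25729573]
0.04 13061 [0.44419119 0.36763038 0.04003515] [0.57509884 0.44366858 0.12395797]
0.06 11338 [0.44419119 0.38335809 0.06000882] [0.55272833 0.44366858 0.12395797]
0.08 8788 [0.44419119 0.39769432 0.08000283] [0.51901116 0.44366858 0.12395797]
0.1 5459 [0.44419119 0.41095138 0.10000257] [0.48944258 0.44366858 0.12395797]
```

View pics/w5c.png

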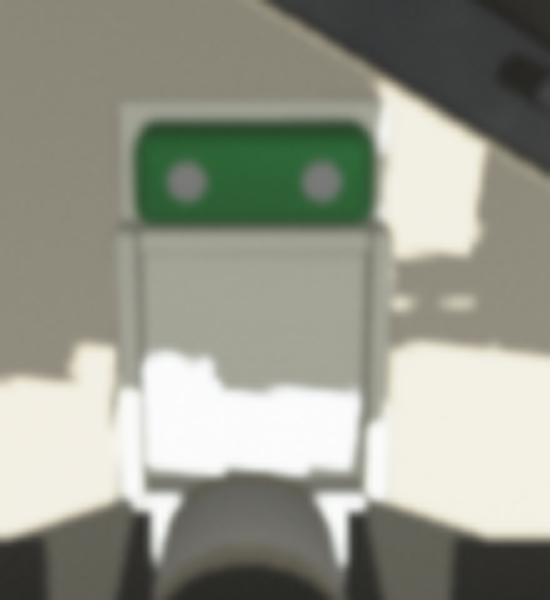

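Call:
arm_command(
  deltas=[
    {"xyz":[0.2,0,2],"turn":0,"jaw":230},
    {"xyz":[0.3,0,4],"turn":0,"jaw":230},
    {"xyz":[0.3,0,6],"turn":0,"jaw":230},
    {"xyz":[0.3,0,7],"turn":0,"jaw":230},
    {"xyz":[0.3,0,7],"turn":0,"jaw":230},
  ],
)

```text
clock: 5.33
position: [0.4995, 0.3224, 0.0294]
ee_rot: [2.084, 2.342, -0.001]
force: [-0.4, -0.2, -0.3]
width: 0.246
```

```bash
python3 - <<'E'
from h import *
plan([.4996,.325,.0215],7)
E
```

```text
pos [0.4995 0.3224 0.0294] az 6.7 tilt [ 0.005 -0.005 -1.   ] j7 -0.17 -> xyz [0.27 0.03 0.79] turn -0.3 w 0.246 F [-0.4 -0.2 -0.3] t 5.3333
```

Call:
arm_command(
  deltas=[
    {"xyz":[0.2,0,0.4],"turn":0,"jaw":230},
    {"xyz":[0.3,0,0.7],"turn":0,"jaw":230},
    {"xyz":[0.3,0,0.8],"turn":0,"jaw":230},
    {"xyz":[0.3,0,0.8],"turn":0,"jaw":230},
  ],
)

```text
clock: 5.67
position: [0.4996, 0.3255, 0.0219]
ee_rot: [2.084, 2.342, 0.001]
force: [0.4, -0.5, 0.0]
width: 0.248
```

```bash
python3 - <<'E'
from h import *
plan([.4996,.325,.0215],7)
E
```

```text
pos [0.4996 0.3255 0.0219] az 6.7 tilt [ 0.006 -0.004 -1.   ] j7 -0.17 -> xyz [-0.05 -0.01  0.04] turn -0.3 w 0.248 F [ 0.4 -0.5  0. ] t 5.6667
```

Call:
arm_command(
  deltas=[
    {"xyz":[0,0,0.1],"turn":0,"jaw":230},
    {"xyz":[0,0,0.1],"turn":0,"jaw":230},
    {"xyz":[0,0,0.1],"turn":0,"jaw":230},
  ],
)

```text
clock: 5.92
position: [0.4998, 0.3256, 0.0218]
ee_rot: [2.084, 2.342, 0.002]
force: [-1.5, -1.3, 5.0]
width: 0.246
```

```bash
python3 - <<'E'
from h import *
plan([.4996,.325,.0215],7)
E
```

```text
pos [0.4998 0.3256 0.0218] az 6.7 tilt [ 0.006 -0.004 -1.   ] j7 -0.17 -> xyz [-0.05 -0.03  0.03] turn -0.3 w 0.246 F [-1.5 -1.3  5. ] t 5.9167
```

Call:
arm_command(
  deltas=[
    {"xyz":[0,0,0],"turn":0,"jaw":160},
    {"xyz":[0,0,0],"turn":0,"jaw":160},
    {"xyz":[0,0,0],"turn":0,"jaw":160},
    {"xyz":[0,0,0],"turn":0,"jaw":160},
  ],
)

```text
clock: 6.25
position: [0.4998, 0.3257, 0.0218]
ee_rot: [2.084, 2.342, 0.002]
force: [0.3, -0.9, -0.5]
width: 0.371
```

Call:
arm_command(
  deltas=[
    {"xyz":[0,0,-1],"turn":0,"jaw":160},
    {"xyz":[0,0,-3],"turn":0,"jaw":160},
    {"xyz":[0,0,-6],"turn":0,"jaw":160},
    {"xyz":[0,0,-9],"turn":0,"jaw":160},
    {"xyz":[0,0,-12],"turn":0,"jaw":160},
  ],
)

```text
clock: 6.67
position: [0.499, 0.3258, 0.1437]
ee_rot: [2.084, 2.341, 0.002]
force: [0.6, 0.5, 0.3]
width: 0.369
```

```bash
python3 - <<'E'
from h import *
from cell import get_image
w=get_image("wrist");np.savez("w6.npz",**w)
cv2.imwrite("pics/w6.png",w["frame"][:,:,::-1])
P=cloud(w);Z=P[...,2]
q=P[(Z>.035)&(Z<.06)&(P[...,1]>.28)&(P[...,1]<.36)&(P[...,0]>.46)&(P[...,0]<.53)];print(q.min(0),q.max(0),np.median(q,0))
plan([.479,-.145,.13],50)
E
```

```text
[0.48815549 0.30956589 0.03507269] [0.5114526  0.33340496 0.05320478] [0.49973352 0.32317198 0.05089809]
pos [0.5019 0.3272 0.1496] az 6.6 tilt [ 0.012  0.001 -1.   ] j7 -0.26 -> xyz [-46.64  -7.74   1.88] turn -43.4 w 0.372 F [1.9 0.2 4.1] t 6.7167
```

View pics/w6.png

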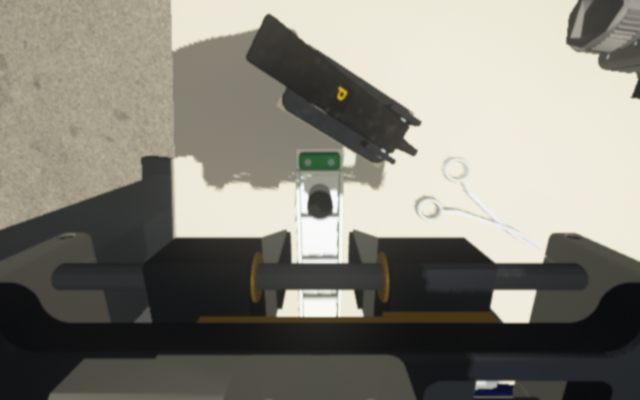

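Call:
arm_command(
  deltas=[
    {"xyz":[-4,-0.7,0],"turn":-7,"jaw":165},
    {"xyz":[-8,-1.4,0],"turn":-14,"jaw":165},
    {"xyz":[-12,-2,0],"turn":-21,"jaw":165},
    {"xyz":[-16,-2.7,0.3],"turn":-28,"jaw":165},
    {"xyz":[-20,-3.4,0.6],"turn":-35,"jaw":165},
  ],
)

```text
clock: 7.13
position: [0.4911, 0.1229, 0.144]
ee_rot: [1.273, 2.859, 0.011]
force: [0.8, -0.4, -0.4]
width: 0.353
```

```bash
python3 - <<'E'
from h import *
plan([.4757,-.1434,.13],50)
E
```

```text
pos [0.4911 0.1229 0.144 ] az 42.0 tilt [ 0.014  0.002 -1.   ] j7 0.58 -> xyz [-18.75 -18.98   1.34] turn -8.0 w 0.353 F [ 0.8 -0.4 -0.4] t 7.1333
```

Call:
arm_command(
  deltas=[
    {"xyz":[-2.8,-2.8,0.2],"turn":-4,"jaw":165},
    {"xyz":[-5.6,-5.6,0.4],"turn":-8,"jaw":165},
    {"xyz":[-8.4,-8.4,0.6],"turn":-8,"jaw":165},
    {"xyz":[-11.2,-11.2,0.8],"turn":-8,"jaw":165},
    {"xyz":[-14,-14,1],"turn":-8,"jaw":165},
  ],
)

```text
clock: 7.55
position: [0.4805, -0.0768, 0.1341]
ee_rot: [1.07, 2.94, 0.01]
force: [0.5, -0.3, -0.1]
width: 0.349
```

```bash
python3 - <<'E'
from h import *
plan([.4757,-.1434,.12],50)
E
```

```text
pos [ 0.4805 -0.0768  0.1341] az 50.0 tilt [ 0.015  0.002 -1.   ] j7 1.14 -> xyz [-3.9  -5.43  1.39] turn -0.0 w 0.349 F [ 0.5 -0.3 -0.1] t 7.55
```

Call:
arm_command(
  deltas=[
    {"xyz":[-2,-2.7,0.7],"turn":0,"jaw":165},
    {"xyz":[-3.9,-5.4,1.4],"turn":0,"jaw":165},
    {"xyz":[-3.9,-5.4,1.4],"turn":0,"jaw":165},
    {"xyz":[-3.9,-5.4,1.4],"turn":0,"jaw":165},
    {"xyz":[-3.9,-5.4,1.4],"turn":0,"jaw":165},
  ],
)

```text
clock: 7.97
position: [0.476, -0.1428, 0.1202]
ee_rot: [1.071, 2.939, 0.011]
force: [-0.1, 0.9, 0.3]
width: 0.346
```

```bash
cat > look.py <<'E'
from h import *
from cell import get_image
import sys
w=get_image("wrist");np.savez(sys.argv[1]+".npz",**w)
cv2.imwrite(f"pics/{sys.argv[1]}.png",w["frame"][:,:,::-1])
P=cloud(w);Z=P[...,2]
m=(Z>0.045)&(Z<0.06)&(P[...,0]>.44)&(P[...,0]<.55)&(P[...,1]<.37)&(P[...,1]>-.29)
k,l,s,cc=cv2.connectedComponentsWithStats(m.astype(np.uint8))
for i in range(1,k):
    if s[i][4]>60:
        q=P[l==i];print(s[i],cc[i].round(1),np.median(q,0).round(4),q.min(0).round(4),q.max(0).round(4))
E
python3 look.py w7; python3 -c "
from h import *
plan([.4757,-.1434,.07],50)"
```

```text
[304 200  29  30 679] [318.  214.3] [ 0.4781 -0.1461  0.053 ] [ 0.4669 -0.1588  0.0453] [ 0.4908 -0.1349  0.055 ]
[258 229  19   9 103] [266.2 232.8] [ 0.4625 -0.1905  0.0516] [ 0.4599 -0.1981  0.0451] [ 0.4686 -0.1856  0.0541]
pos [ 0.4762 -0.142   0.1202] az 50.1 tilt [ 0.015  0.002 -1.   ] j7 1.3 -> xyz [-0.   -0.19  5.02] turn 0.1 w 0.353 F [-0.2 -0.1  0.5] t 8.0167
```

View pics/w7.png

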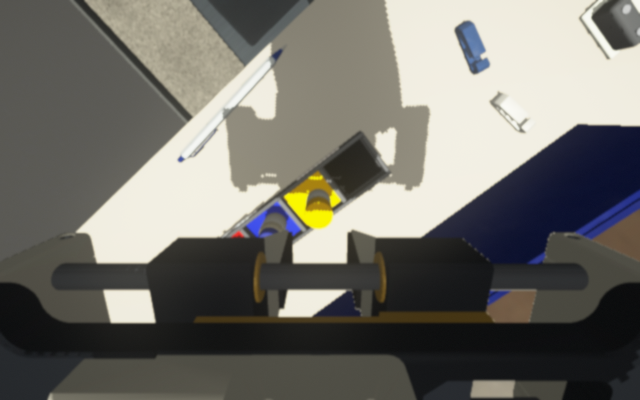

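```bash
python3 -c "
from h import *
plan([.4762,-.1444,.0225],50)"
```

```text
pos [ 0.4762 -0.142   0.1202] az 50.1 tilt [ 0.015  0.002 -1.   ] j7 1.3 -> xyz [-0.06 -0.29  9.77] turn 0.1 w 0.353 F [-0.2 -0.1  0.5] t 8.0167
```

Call:
arm_command(
  deltas=[
    {"xyz":[-0.1,-0.3,2],"turn":0,"jaw":165},
    {"xyz":[-0.1,-0.3,4],"turn":0,"jaw":165},
    {"xyz":[-0.1,-0.3,5],"turn":0,"jaw":165},
    {"xyz":[-0.1,-0.3,5],"turn":0,"jaw":165},
    {"xyz":[-0.1,-0.3,5],"turn":0,"jaw":165},
  ],
)

```text
clock: 8.43
position: [0.4758, -0.1439, 0.0702]
ee_rot: [1.067, 2.942, 0.012]
force: [-0.0, 0.0, 1.0]
width: 0.354
```

```bash
python3 look.py w8; python3 -c "
from h import *
plan([.4762,-.1444,.0225],50)"
```

```text
[ 302  219   36   38 1063] [319.8 238. ] [ 0.4779 -0.146   0.0529] [ 0.4671 -0.1585  0.045 ] [ 0.4915 -0.1349  0.055 ]
pos [ 0.4762 -0.1443  0.0708] az 50.1 tilt [ 0.015  0.003 -1.   ] j7 1.36 -> xyz [ 0.05 -0.06  4.83] turn 0.1 w 0.354 F [ 0.5  0.5 -0.8] t 8.4833
```

View pics/w8.png

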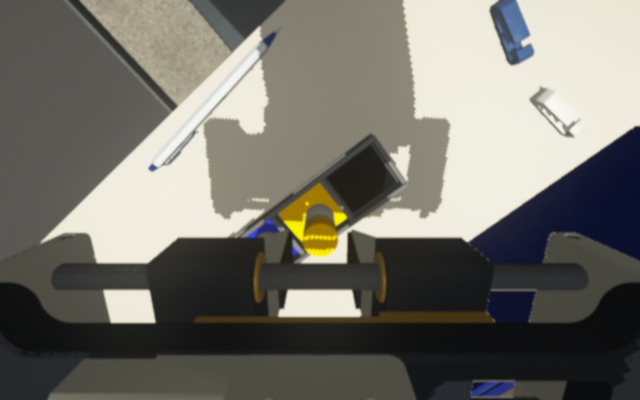

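Call:
arm_command(
  deltas=[
    {"xyz":[0,0,1.5],"turn":0,"jaw":165},
    {"xyz":[0,0,3],"turn":0,"jaw":165},
    {"xyz":[0,0,4.4],"turn":0,"jaw":165},
    {"xyz":[0,0,4.7],"turn":0,"jaw":165},
    {"xyz":[0,0,4.7],"turn":0,"jaw":165},
  ],
)

```text
clock: 8.9
position: [0.4769, -0.144, 0.0239]
ee_rot: [1.067, 2.941, 0.012]
force: [0.6, 0.8, -0.3]
width: 0.353
```

Call:
arm_command(
  deltas=[
    {"xyz":[0,0,0],"turn":0,"jaw":230},
    {"xyz":[0,0,0],"turn":0,"jaw":230},
    {"xyz":[0,0,0],"turn":0,"jaw":230},
    {"xyz":[0,0,0],"turn":0,"jaw":230},
    {"xyz":[0,0,0],"turn":0,"jaw":230},
  ],
  force=15,
)

```text
clock: 9.32
position: [0.4778, -0.1442, 0.0249]
ee_rot: [1.066, 2.94, 0.013]
force: [-0.3, 0.3, 7.9]
width: 0.244
```

Call:
arm_command(
  deltas=[
    {"xyz":[0,0,-1],"turn":0,"jaw":230},
    {"xyz":[0,0,-3],"turn":0,"jaw":230},
    {"xyz":[0,0,-6],"turn":0,"jaw":230},
    {"xyz":[0,0,-9],"turn":0,"jaw":230},
    {"xyz":[0,0,-11],"turn":0,"jaw":230},
  ],
)

```text
clock: 9.73
position: [0.4763, -0.145, 0.1381]
ee_rot: [1.067, 2.937, 0.013]
force: [1.0, -0.4, -0.6]
width: 0.246
```

Call:
arm_command(
  deltas=[
    {"xyz":[0,0,0],"turn":0,"jaw":230},
    {"xyz":[0,0,0],"turn":0,"jaw":230},
  ],
)

```text
clock: 9.9
position: [0.4773, -0.1452, 0.14]
ee_rot: [1.065, 2.934, 0.015]
force: [-0.1, 0.8, -0.4]
width: 0.244
```

```bash
python3 look.py w9; python3 -c "
from h import *
plan([.506,.277,.13],7)"
```

```text
[261 218  22  20 349] [271.6 227.6] [ 0.4682 -0.1933  0.0527] [ 0.46   -0.2048  0.045 ] [ 0.4777 -0.1854  0.0545]
pos [ 0.4765 -0.1448  0.1387] az 50.1 tilt [ 0.02   0.002 -1.   ] j7 1.29 -> xyz [24.81 34.24  1.03] turn 43.1 w 0.242 F [ 0.1  0.  -0.9] t 9.95
```

View pics/w9.png

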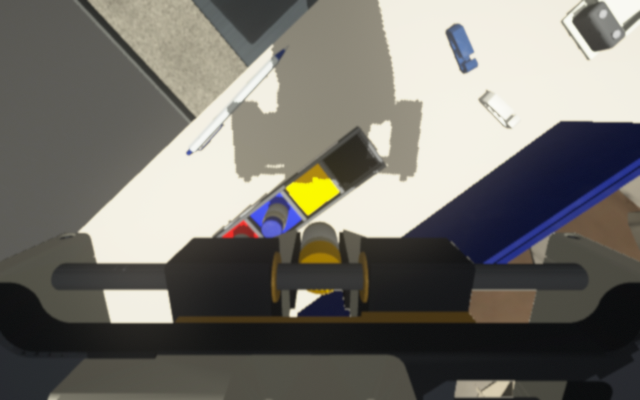

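Call:
arm_command(
  deltas=[
    {"xyz":[2.4,3.3,0],"turn":7,"jaw":230},
    {"xyz":[4.8,6.6,0],"turn":14,"jaw":230},
    {"xyz":[7.2,9.9,0],"turn":21,"jaw":230},
    {"xyz":[9.6,13.2,0],"turn":28,"jaw":230},
    {"xyz":[12,16.5,0],"turn":35,"jaw":230},
  ],
)

```text
clock: 10.37
position: [0.4883, 0.0452, 0.1383]
ee_rot: [1.856, 2.518, 0.019]
force: [0.7, -0.0, -0.6]
width: 0.245
```

```bash
python3 -c "
from h import *
plan([.5058,.2763,.12],7)"
```

```text
pos [0.4883 0.0452 0.1383] az 17.2 tilt [ 0.018  0.001 -1.   ] j7 0.37 -> xyz [21.57  8.48  1.9 ] turn 10.2 w 0.245 F [ 0.7 -0.  -0.6] t 10.3667
```

Call:
arm_command(
  deltas=[
    {"xyz":[3.8,1.5,0.3],"turn":5,"jaw":230},
    {"xyz":[7.6,3,0.6],"turn":10.2,"jaw":230},
    {"xyz":[11.4,4.5,0.9],"turn":10.2,"jaw":230},
    {"xyz":[15.2,6,1.2],"turn":10.2,"jaw":230},
    {"xyz":[18.5,7.3,1.5],"turn":10.2,"jaw":230},
  ],
)

```text
clock: 10.78
position: [0.5022, 0.2463, 0.1222]
ee_rot: [2.072, 2.346, 0.017]
force: [1.0, 0.4, -0.3]
width: 0.246
```

```bash
python3 -c "
from h import *
plan([.5058,.2763,.07],7)"
```

```text
pos [0.5022 0.2463 0.1222] az 7.1 tilt [ 0.016  0.    -1.   ] j7 -0.11 -> xyz [2.94 0.64 5.23] turn 0.1 w 0.246 F [ 1.   0.4 -0.3] t 10.7833
```

Call:
arm_command(
  deltas=[
    {"xyz":[2,0.4,0.5],"turn":0,"jaw":230},
    {"xyz":[2.9,0.6,2],"turn":0,"jaw":230},
    {"xyz":[2.9,0.6,4],"turn":0,"jaw":230},
    {"xyz":[2.9,0.6,5.2],"turn":0,"jaw":230},
    {"xyz":[2.9,0.6,5.2],"turn":0,"jaw":230},
  ],
)

```text
clock: 11.2
position: [0.5031, 0.2743, 0.0668]
ee_rot: [2.073, 2.347, 0.007]
force: [0.2, -0.1, -1.0]
width: 0.243
```

```bash
python3 look.py w10; python3 -c "
from h import *
plan([.5058,.2763,.0235],7)"
```

```text
[ 305  142   39   40 1225] [324.  161.6] [0.4999 0.3218 0.051 ] [0.4882 0.3096 0.045 ] [0.5117 0.3334 0.0529]
[302 222  35  16 195] [318.8 227.4] [0.5016 0.2814 0.055 ] [0.4917 0.2729 0.0484] [0.5138 0.2831 0.0599]
pos [0.5041 0.2743 0.0684] az 7.0 tilt [ 0.013 -0.003 -1.   ] j7 -0.11 -> xyz [0.2  0.14 4.49] turn 0.0 w 0.243 F [ 0.2 -0.1  0.7] t 11.25
```

View pics/w10.png

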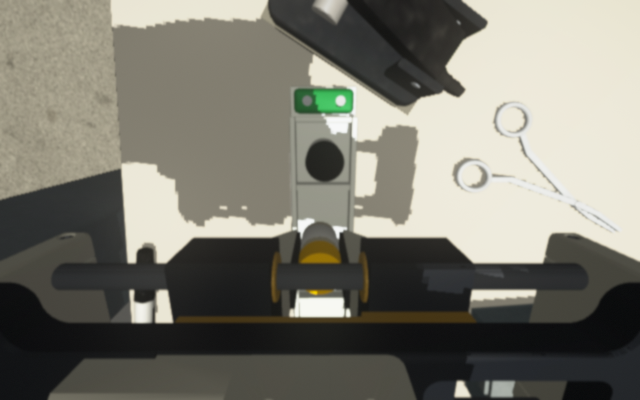

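Call:
arm_command(
  deltas=[
    {"xyz":[0.2,0.1,1.5],"turn":0,"jaw":230},
    {"xyz":[0.2,0.1,3],"turn":0,"jaw":230},
    {"xyz":[0.2,0.1,4],"turn":0,"jaw":230},
    {"xyz":[0.2,0.1,4.5],"turn":0,"jaw":230},
    {"xyz":[0.2,0.1,4.6],"turn":0,"jaw":230},
  ],
)

```text
clock: 11.67
position: [0.5053, 0.2756, 0.0225]
ee_rot: [2.075, 2.345, 0.009]
force: [-3.0, -1.4, 5.8]
width: 0.245
```

Call:
arm_command(
  deltas=[
    {"xyz":[0,0,0.1],"turn":0,"jaw":230},
    {"xyz":[0,0,0.1],"turn":0,"jaw":230},
  ],
)

```text
clock: 11.83
position: [0.5055, 0.2755, 0.0225]
ee_rot: [2.076, 2.345, 0.01]
force: [-0.8, 0.4, 3.3]
width: 0.245
```

```bash
python3 -c "
from h import *
plan([.5058,.2763,.0229],7)"
```

```text
pos [0.5055 0.2755 0.0225] az 7.0 tilt [ 0.012 -0.002 -1.   ] j7 -0.07 -> xyz [ 0.08  0.04 -0.04] turn -0.0 w 0.245 F [-0.8  0.4  3.3] t 11.8333
```

Contact with the floor. Release and lift.

Call:
arm_command(
  deltas=[
    {"xyz":[0,0,0],"turn":0,"jaw":160},
    {"xyz":[0,0,0],"turn":0,"jaw":160},
    {"xyz":[0,0,0],"turn":0,"jaw":160},
    {"xyz":[0,0,0],"turn":0,"jaw":160},
  ],
)

```text
clock: 12.17
position: [0.5057, 0.2754, 0.0227]
ee_rot: [2.076, 2.344, 0.01]
force: [0.2, -0.5, 0.5]
width: 0.369
```

Call:
arm_command(
  deltas=[
    {"xyz":[0,0,-1],"turn":0,"jaw":160},
    {"xyz":[0,0,-3],"turn":0,"jaw":160},
    {"xyz":[0,0,-6],"turn":0,"jaw":160},
    {"xyz":[0,0,-9],"turn":0,"jaw":160},
    {"xyz":[0,0,-11.5],"turn":0,"jaw":160},
  ],
)

```text
clock: 12.58
position: [0.5046, 0.2754, 0.1402]
ee_rot: [2.076, 2.343, 0.011]
force: [-0.2, 0.8, -0.6]
width: 0.372
```

```bash
python3 look.py w11;  python3 -c "
from h import *
plan([.4670,-.1920,.13],50)"
```

```text
[306 136  28  29 619] [319.5 150.4] [0.5    0.3216 0.051 ] [0.4883 0.3097 0.0452] [0.5117 0.3331 0.0533]
[306 192  27  27 555] [319.2 205. ] [0.5055 0.2732 0.051 ] [0.4939 0.2606 0.0451] [0.5175 0.2843 0.0533]
pos [0.507  0.2764 0.1446] az 6.9 tilt [ 0.018  0.002 -1.   ] j7 -0.17 -> xyz [-46.03  -9.61   1.29] turn -43.1 w 0.371 F [1.8 0.5 3.1] t 12.6333
```

View pics/w11.png

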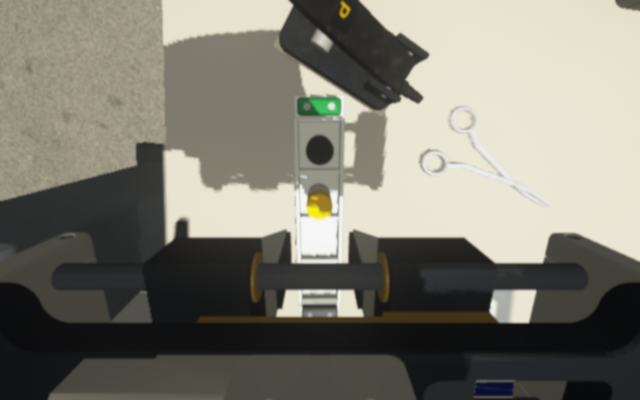

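Call:
arm_command(
  deltas=[
    {"xyz":[-4,-0.8,0.1],"turn":-7,"jaw":165},
    {"xyz":[-8,-1.7,0.2],"turn":-14,"jaw":165},
    {"xyz":[-12,-2.5,0.3],"turn":-21,"jaw":165},
    {"xyz":[-16,-3.3,0.5],"turn":-28,"jaw":165},
    {"xyz":[-20,-4.2,0.6],"turn":-35,"jaw":165},
  ],
)

```text
clock: 13.05
position: [0.489, 0.0712, 0.1384]
ee_rot: [1.265, 2.858, 0.015]
force: [1.2, -0.4, -0.2]
width: 0.352
```

```bash
python3 -c "
from h import *
plan([.4670,-.1920,.13],50)"
```

```text
pos [0.489  0.0712 0.1384] az 42.2 tilt [ 0.019  0.002 -1.   ] j7 0.69 -> xyz [-18.   -19.33   0.74] turn -7.8 w 0.352 F [ 1.2 -0.4 -0.2] t 13.05
```

Call:
arm_command(
  deltas=[
    {"xyz":[-2.7,-2.9,0.1],"turn":-4,"jaw":165},
    {"xyz":[-5.4,-5.8,0.2],"turn":-7.8,"jaw":165},
    {"xyz":[-8.1,-8.7,0.3],"turn":-7.8,"jaw":165},
    {"xyz":[-10.8,-11.6,0.4],"turn":-7.8,"jaw":165},
    {"xyz":[-13.5,-14.5,0.5],"turn":-7.8,"jaw":165},
  ],
)

```text
clock: 13.47
position: [0.472, -0.1282, 0.1333]
ee_rot: [1.068, 2.936, 0.014]
force: [1.5, 1.3, 0.1]
width: 0.352
```

```bash
python3 -c "
from h import *
plan([.4670,-.1920,.12],50)"
```

```text
pos [ 0.472  -0.1282  0.1333] az 50.0 tilt [ 0.02   0.002 -1.   ] j7 1.26 -> xyz [-3.7  -5.23  1.3 ] turn 0.0 w 0.352 F [1.5 1.3 0.1] t 13.4667
```

Call:
arm_command(
  deltas=[
    {"xyz":[-2,-2.8,0.7],"turn":0,"jaw":165},
    {"xyz":[-3.7,-5.2,1.3],"turn":0,"jaw":165},
    {"xyz":[-3.7,-5.2,1.3],"turn":0,"jaw":165},
    {"xyz":[-3.7,-5.2,1.3],"turn":0,"jaw":165},
    {"xyz":[-3.7,-5.2,1.3],"turn":0,"jaw":165},
  ],
)

```text
clock: 13.88
position: [0.4672, -0.1914, 0.1202]
ee_rot: [1.069, 2.936, 0.015]
force: [0.7, 1.0, 0.2]
width: 0.355
```

```bash
python3 look.py w12;python3 -c "
from h import *
plan([.4670,-.1920,.07],50)"
```

```text
[306 201  24  25 456] [317.3 213.3] [ 0.4686 -0.1947  0.0527] [ 0.4599 -0.2054  0.0451] [ 0.4793 -0.1857  0.0545]
pos [ 0.4675 -0.1907  0.1203] az 50.1 tilt [ 0.02   0.003 -1.   ] j7 1.42 -> xyz [ 0.02 -0.2   5.02] turn 0.1 w 0.352 F [ 0.2 -0.3  0.6] t 13.9333
```

View pics/w12.png

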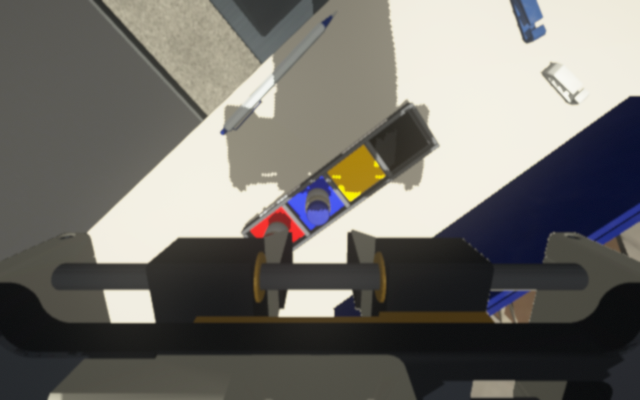

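Call:
arm_command(
  deltas=[
    {"xyz":[-0.2,-0.3,2],"turn":0,"jaw":165},
    {"xyz":[-0.2,-0.3,4],"turn":0,"jaw":165},
    {"xyz":[-0.2,-0.3,5],"turn":0,"jaw":165},
    {"xyz":[-0.2,-0.3,5],"turn":0,"jaw":165},
    {"xyz":[-0.2,-0.3,5],"turn":0,"jaw":165},
  ],
)

```text
clock: 14.35
position: [0.468, -0.1933, 0.0703]
ee_rot: [1.065, 2.938, 0.015]
force: [0.4, -0.1, 0.8]
width: 0.356
```

```bash
python3 look.py w13; python3 -c "
from h import *
plan([.4675,-.1939,.0235],50)"
```

```text
[305 220  29  31 723] [319.1 235.1] [ 0.4685 -0.1944  0.0527] [ 0.4598 -0.205   0.0451] [ 0.4789 -0.1856  0.0545]
pos [ 0.4685 -0.1937  0.0708] az 50.1 tilt [ 0.02   0.003 -1.   ] j7 1.48 -> xyz [ 0.13 -0.15  4.73] turn 0.1 w 0.353 F [-0.5 -1.   0.2] t 14.4
```

View pics/w13.png

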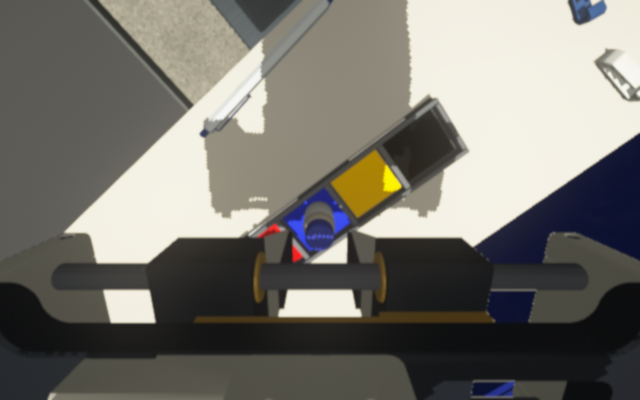

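Centred. Descend, grip, lift.

Call:
arm_command(
  deltas=[
    {"xyz":[0.1,-0.1,1.5],"turn":0,"jaw":165},
    {"xyz":[0.1,-0.1,3],"turn":0,"jaw":165},
    {"xyz":[0.1,-0.1,4.4],"turn":0,"jaw":165},
    {"xyz":[0.1,-0.1,4.7],"turn":0,"jaw":165},
    {"xyz":[0.1,-0.1,4.7],"turn":0,"jaw":165},
  ],
)

```text
clock: 14.82
position: [0.468, -0.1935, 0.024]
ee_rot: [1.065, 2.937, 0.015]
force: [0.3, 0.5, -0.2]
width: 0.352
```

Call:
arm_command(
  deltas=[
    {"xyz":[0,0,0],"turn":0,"jaw":230},
    {"xyz":[0,0,0],"turn":0,"jaw":230},
    {"xyz":[0,0,0],"turn":0,"jaw":230},
    {"xyz":[0,0,0],"turn":0,"jaw":230},
    {"xyz":[0,0,0],"turn":0,"jaw":230},
  ],
  force=15,
)

```text
clock: 15.23
position: [0.4688, -0.1937, 0.0249]
ee_rot: [1.064, 2.936, 0.016]
force: [-1.1, 1.0, 7.4]
width: 0.245
```

Call:
arm_command(
  deltas=[
    {"xyz":[0,0,-1],"turn":0,"jaw":230},
    {"xyz":[0,0,-3],"turn":0,"jaw":230},
    {"xyz":[0,0,-6],"turn":0,"jaw":230},
    {"xyz":[0,0,-9],"turn":0,"jaw":230},
    {"xyz":[0,0,-11],"turn":0,"jaw":230},
  ],
)

```text
clock: 15.65
position: [0.4668, -0.1946, 0.1381]
ee_rot: [1.064, 2.933, 0.016]
force: [1.0, -0.1, 0.0]
width: 0.245
```

```bash
python3 look.py w14; python3 -c "
from h import *
plan([.5117,.2275,.13],7)"
```

```text
[264 227  23  11 159] [274.5 231.9] [ 0.462  -0.2434  0.0525] [ 0.458  -0.2535  0.0451] [ 0.4701 -0.2362  0.0546]
pos [ 0.4684 -0.1954  0.1409] az 50.1 tilt [ 0.028  0.001 -1.   ] j7 1.42 -> xyz [23.83 35.19  1.27] turn 43.1 w 0.246 F [ 1.2 -0.9  2.5] t 15.7
```

View pics/w14.png

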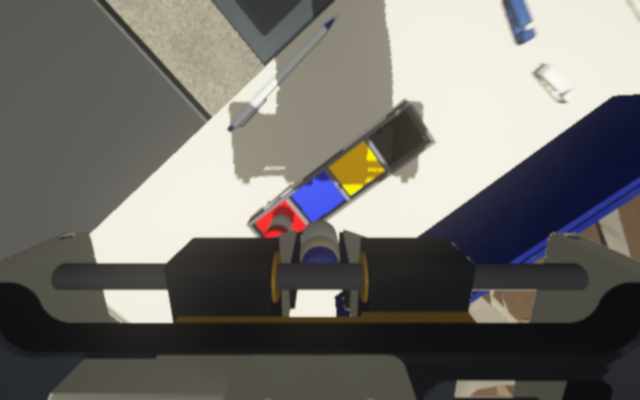

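Call:
arm_command(
  deltas=[
    {"xyz":[2.3,3.4,0],"turn":7,"jaw":230},
    {"xyz":[4.6,6.8,0],"turn":14,"jaw":230},
    {"xyz":[6.9,10.2,0],"turn":21,"jaw":230},
    {"xyz":[9.2,13.6,0],"turn":28,"jaw":230},
    {"xyz":[11.5,17,0],"turn":35,"jaw":230},
  ],
)

```text
clock: 16.12
position: [0.4874, -0.0076, 0.1425]
ee_rot: [1.842, 2.518, 0.029]
force: [0.3, -0.0, -0.1]
width: 0.244
```

```bash
python3 -c "
from h import *
plan([.5119,.227,.12],7)"
```

```text
pos [ 0.4874 -0.0076  0.1425] az 17.6 tilt [ 0.028  0.002 -1.   ] j7 0.49 -> xyz [21.63  9.38  2.36] turn 10.6 w 0.244 F [ 0.3 -0.  -0.1] t 16.1167
```

Call:
arm_command(
  deltas=[
    {"xyz":[3.7,1.6,0.4],"turn":5,"jaw":230},
    {"xyz":[7.4,3.2,0.8],"turn":10.6,"jaw":230},
    {"xyz":[11.1,4.8,1.2],"turn":10.6,"jaw":230},
    {"xyz":[14.8,6.4,1.6],"turn":10.6,"jaw":230},
    {"xyz":[18.2,7.9,2],"turn":10.6,"jaw":230},
  ],
)

```text
clock: 16.53
position: [0.5077, 0.1926, 0.1239]
ee_rot: [2.067, 2.34, 0.033]
force: [0.5, 0.9, -0.5]
width: 0.245
```

```bash
python3 -c "
from h import *
plan([.5119,.227,.07],7)"
```

```text
pos [0.5077 0.1926 0.1239] az 7.1 tilt [ 0.029  0.003 -1.   ] j7 -0.01 -> xyz [3.37 0.69 5.41] turn 0.1 w 0.245 F [ 0.5  0.9 -0.5] t 16.5333
```

Call:
arm_command(
  deltas=[
    {"xyz":[2.2,0.4,0.5],"turn":0,"jaw":230},
    {"xyz":[3.4,0.7,2],"turn":0,"jaw":230},
    {"xyz":[3.4,0.7,4],"turn":0,"jaw":230},
    {"xyz":[3.4,0.7,5.4],"turn":0,"jaw":230},
    {"xyz":[3.4,0.7,5.4],"turn":0,"jaw":230},
  ],
)

```text
clock: 16.95
position: [0.5102, 0.2271, 0.0682]
ee_rot: [2.067, 2.341, 0.027]
force: [0.3, -0.0, -0.9]
width: 0.244
```

```bash
python3 look.py w15; python3 -c "
from h import *
plan([.5119,.227,.0235],7)"
```

```text
[ 301   55   42   46 1496] [321.8  77.7] [0.5    0.3216 0.0511] [0.4882 0.3096 0.0452] [0.5117 0.3333 0.0535]
[ 302  145   39   39 1188] [320.9 164.1] [0.5055 0.2728 0.051 ] [0.4939 0.2606 0.045 ] [0.5175 0.2843 0.0529]
[302 221  35  15 163] [318.7 225.6] [0.5088 0.2352 0.056 ] [0.499  0.2269 0.0494] [0.5204 0.2369 0.0599]
pos [0.511  0.2269 0.0695] az 7.1 tilt [ 0.026  0.001 -1.   ] j7 -0.01 -> xyz [ 0.01 -0.03  4.6 ] turn 0.1 w 0.244 F [ 0.4 -0.3  0.5] t 17.0
```

View pics/w15.png

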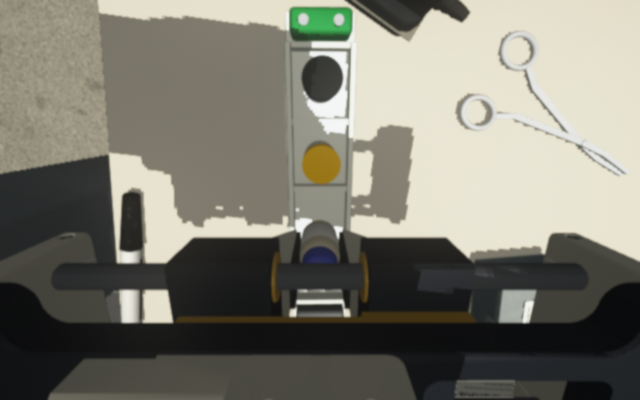

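Call:
arm_command(
  deltas=[
    {"xyz":[0,0,1.5],"turn":0,"jaw":230},
    {"xyz":[0,0,3],"turn":0,"jaw":230},
    {"xyz":[0,0,4],"turn":0,"jaw":230},
    {"xyz":[0,0,4.6],"turn":0,"jaw":230},
    {"xyz":[0,0,4.7],"turn":0,"jaw":230},
  ],
)

```text
clock: 17.42
position: [0.5124, 0.227, 0.0229]
ee_rot: [2.068, 2.34, 0.029]
force: [-2.7, -0.5, 8.0]
width: 0.242
```

Call:
arm_command(
  deltas=[
    {"xyz":[0,0,0.1],"turn":0,"jaw":230},
    {"xyz":[0,0,0.1],"turn":0,"jaw":230},
  ],
)

```text
clock: 17.58
position: [0.5126, 0.2269, 0.023]
ee_rot: [2.069, 2.34, 0.03]
force: [-1.8, -1.5, 3.4]
width: 0.244
```

```bash
python3 -c "
from h import *
plan([.5119,.227,.0229],7)"
```

```text
pos [0.5126 0.2269 0.023 ] az 7.0 tilt [ 0.026  0.002 -1.   ] j7 0.04 -> xyz [ 0.02 -0.07  0.01] turn 0.0 w 0.244 F [-1.8 -1.5  3.4] t 17.5833
```

Call:
arm_command(
  deltas=[
    {"xyz":[0,0,0],"turn":0,"jaw":160},
    {"xyz":[0,0,0],"turn":0,"jaw":160},
    {"xyz":[0,0,0],"turn":0,"jaw":160},
    {"xyz":[0,0,0],"turn":0,"jaw":160},
  ],
)

```text
clock: 17.92
position: [0.5128, 0.227, 0.0233]
ee_rot: [2.069, 2.34, 0.031]
force: [0.1, 0.5, 0.7]
width: 0.37
```

Call:
arm_command(
  deltas=[
    {"xyz":[0,0,-1],"turn":0,"jaw":160},
    {"xyz":[0,0,-3],"turn":0,"jaw":160},
    {"xyz":[0,0,-6],"turn":0,"jaw":160},
    {"xyz":[0,0,-9],"turn":0,"jaw":160},
    {"xyz":[0,0,-11.5],"turn":0,"jaw":160},
  ],
)

```text
clock: 18.33
position: [0.51, 0.2264, 0.1407]
ee_rot: [2.069, 2.339, 0.032]
force: [-0.3, 0.9, -0.7]
width: 0.372
```

```bash
python3 look.py w16;  python3 -c "
from h import *
plan([.4675,-.2465,.13],50)"
```

```text
[304  74  30  32 728] [318.6  89.3] [0.5    0.3214 0.051 ] [0.4882 0.3095 0.0457] [0.5118 0.3331 0.0533]
[305 137  28  28 618] [318.3 150.6] [0.5056 0.2726 0.051 ] [0.494  0.2607 0.0454] [0.5174 0.2841 0.0531]
[309 193  22  22 377] [319.7 203.6] [0.5125 0.2256 0.0508] [0.5031 0.2156 0.0451] [0.5223 0.2348 0.0525]
pos [0.5123 0.2272 0.1449] az 7.0 tilt [ 0.033  0.006 -0.999] j7 -0.08 -> xyz [-46.48 -10.24   1.05] turn -43.0 w 0.371 F [ 3.2 -0.4  3.9] t 18.3833
```

View pics/w16.png

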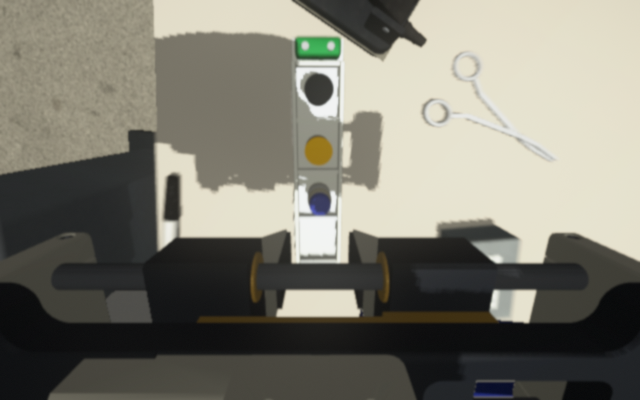

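```bash
python3 -c "
from h import *
from cell import get_image
for i in range(3): get_image('top')
plan([.4675,-.2465,.13],50)
g=get_image('scene');cv2.imwrite('pics/s16.png',cv2.resize(g['frame'][120:280,180:480,::-1],None,fx=2.5,fy=2.5))
plan([.4675,-.2465,.13],50)"
```

```text
pos [0.51   0.2271 0.1393] az 7.0 tilt [ 0.028  0.004 -1.   ] j7 -0.07 -> xyz [-46.48 -10.06   0.62] turn -43.0 w 0.369 F [ 0.   0.  -0.5] t 18.5333
pos [0.5094 0.2268 0.1383] az 7.0 tilt [ 0.027  0.003 -1.   ] j7 -0.07 -> xyz [-46.46  -9.99   0.58] turn -43.0 w 0.37 F [-0.3  0.4  0.1] t 18.5833
```

Call:
arm_command(
  deltas=[
    {"xyz":[-4,-0.9,0],"turn":-7,"jaw":165},
    {"xyz":[-8,-1.7,0],"turn":-14,"jaw":165},
    {"xyz":[-12,-2.6,0],"turn":-21,"jaw":165},
    {"xyz":[-16,-3.4,0],"turn":-28,"jaw":165},
    {"xyz":[-20,-4.3,0],"turn":-35,"jaw":165},
  ],
)

```text
clock: 19.0
position: [0.4902, 0.0223, 0.1363]
ee_rot: [1.264, 2.852, 0.019]
force: [0.4, -1.2, -0.8]
width: 0.353
```

```bash
python3 -c "
from h import *
plan([.4675,-.2465,.13],50)"
```

```text
pos [0.4902 0.0223 0.1363] az 42.2 tilt [ 0.025  0.002 -1.   ] j7 0.81 -> xyz [-18.39 -19.75   0.51] turn -7.8 w 0.353 F [ 0.4 -1.2 -0.8] t 19.0
```

Call:
arm_command(
  deltas=[
    {"xyz":[-2.7,-2.9,0.1],"turn":-4,"jaw":165},
    {"xyz":[-5.4,-5.8,0.2],"turn":-7.8,"jaw":165},
    {"xyz":[-8.1,-8.7,0.2],"turn":-7.8,"jaw":165},
    {"xyz":[-10.8,-11.6,0.3],"turn":-7.8,"jaw":165},
    {"xyz":[-13.5,-14.5,0.4],"turn":-7.8,"jaw":165},
  ],
)

```text
clock: 19.42
position: [0.4722, -0.1767, 0.1305]
ee_rot: [1.068, 2.933, 0.016]
force: [0.5, 0.4, 0.3]
width: 0.352
```

```bash
python3 -c "
from h import *
plan([.4670,-.2465,.12],50)"
```

```text
pos [ 0.4722 -0.1767  0.1305] az 50.0 tilt [ 0.023  0.003 -1.   ] j7 1.38 -> xyz [-4.07 -5.69  1.01] turn 0.0 w 0.352 F [0.5 0.4 0.3] t 19.4167
```

Call:
arm_command(
  deltas=[
    {"xyz":[-2,-2.8,0.5],"turn":0,"jaw":165},
    {"xyz":[-4.1,-5.7,1],"turn":0,"jaw":165},
    {"xyz":[-4.1,-5.7,1],"turn":0,"jaw":165},
    {"xyz":[-4.1,-5.7,1],"turn":0,"jaw":165},
    {"xyz":[-4.1,-5.7,1],"turn":0,"jaw":165},
  ],
)

```text
clock: 19.83
position: [0.4664, -0.2461, 0.1191]
ee_rot: [1.069, 2.935, 0.017]
force: [-0.3, 0.2, -0.6]
width: 0.352
```

```bash
python3 look.py w17;python3 -c "
from h import *
plan([.4670,-.2465,.07],50)"
```

```text
[305 199  29  30 686] [319.3 213.8] [ 0.4691 -0.2479  0.053 ] [ 0.458  -0.2603  0.0451] [ 0.4817 -0.2369  0.0549]
pos [ 0.4669 -0.2454  0.1194] az 50.1 tilt [ 0.021  0.004 -1.   ] j7 1.54 -> xyz [-0.01 -0.16  4.94] turn 0.1 w 0.348 F [0.7 0.7 0.2] t 19.8833
```

View pics/w17.png

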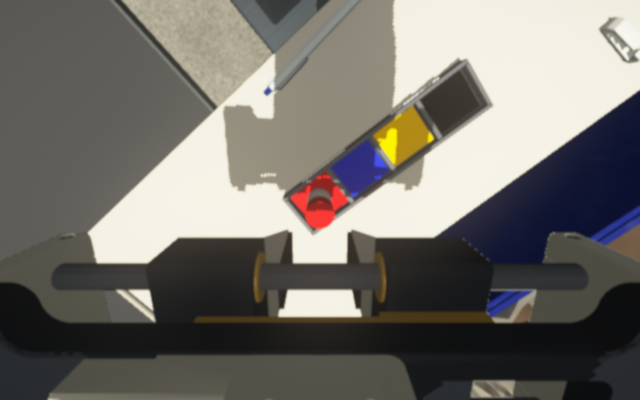

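Call:
arm_command(
  deltas=[
    {"xyz":[0,-0.1,2],"turn":0,"jaw":165},
    {"xyz":[0,-0.1,4],"turn":0,"jaw":165},
    {"xyz":[0,-0.1,5],"turn":0,"jaw":165},
    {"xyz":[0,-0.1,5],"turn":0,"jaw":165},
    {"xyz":[0,-0.1,5],"turn":0,"jaw":165},
  ],
)

```text
clock: 20.3
position: [0.4673, -0.245, 0.0692]
ee_rot: [1.065, 2.937, 0.018]
force: [0.1, 0.5, 0.8]
width: 0.354
```

```bash
python3 look.py w18; python3 -c "
from h import *
plan([.4675,-.2466,.0235],50)"
```

```text
[ 301  220   36   38 1074] [318.3 238.6] [ 0.4688 -0.2478  0.0529] [ 0.4579 -0.2607  0.0451] [ 0.4821 -0.2367  0.055 ]
pos [ 0.4677 -0.2455  0.0698] az 50.1 tilt [ 0.021  0.004 -1.   ] j7 1.59 -> xyz [ 0.01 -0.17  4.63] turn 0.1 w 0.355 F [-0.3  0.3 -0. ] t 20.35
```

View pics/w18.png

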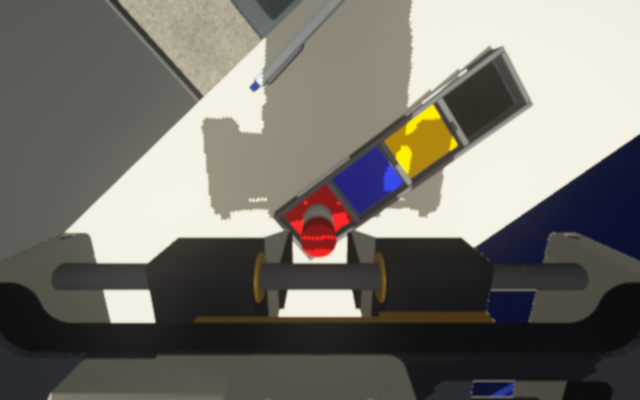

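Call:
arm_command(
  deltas=[
    {"xyz":[0,-0.2,1.5],"turn":0,"jaw":165},
    {"xyz":[0,-0.2,3],"turn":0,"jaw":165},
    {"xyz":[0,-0.2,4.3],"turn":0,"jaw":165},
    {"xyz":[0,-0.2,4.6],"turn":0,"jaw":165},
    {"xyz":[0,-0.2,4.6],"turn":0,"jaw":165},
  ],
)

```text
clock: 20.77
position: [0.4675, -0.2467, 0.024]
ee_rot: [1.065, 2.936, 0.017]
force: [1.1, 0.0, 0.4]
width: 0.353
```

Call:
arm_command(
  deltas=[
    {"xyz":[0,0,0],"turn":0,"jaw":230},
    {"xyz":[0,0,0],"turn":0,"jaw":230},
    {"xyz":[0,0,0],"turn":0,"jaw":230},
    {"xyz":[0,0,0],"turn":0,"jaw":230},
    {"xyz":[0,0,0],"turn":0,"jaw":230},
  ],
  force=15,
)

```text
clock: 21.18
position: [0.4682, -0.247, 0.025]
ee_rot: [1.065, 2.934, 0.018]
force: [0.2, 0.7, 7.1]
width: 0.247
```

Call:
arm_command(
  deltas=[
    {"xyz":[0,0,-1],"turn":0,"jaw":230},
    {"xyz":[0,0,-4],"turn":0,"jaw":230},
    {"xyz":[0,0,-8],"turn":0,"jaw":230},
    {"xyz":[0,0,-11],"turn":0,"jaw":230},
    {"xyz":[0,0,-11],"turn":0,"jaw":230},
  ],
)

```text
clock: 21.6
position: [0.4682, -0.2494, 0.1412]
ee_rot: [1.063, 2.925, 0.018]
force: [0.2, 0.6, -0.3]
width: 0.246
```

```bash
python3 look.py w19; python3 -c "
from h import *
from cell import get_image
get_image('top');get_image('top')
plan([.518,.1785,.13],7)"
```

```text
pos [ 0.4657 -0.2471  0.1355] az 50.1 tilt [ 0.024  0.004 -1.   ] j7 1.54 -> xyz [23.28 36.01  0.83] turn 43.1 w 0.245 F [-0.5  1.1 -0. ] t 21.75
```

View pics/w19.png

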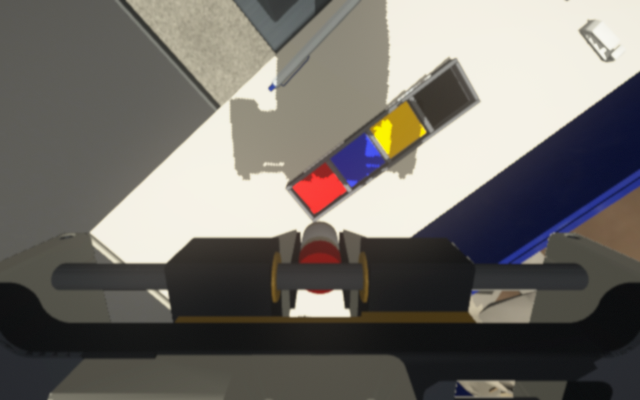

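Call:
arm_command(
  deltas=[
    {"xyz":[2.2,3.4,0],"turn":7,"jaw":230},
    {"xyz":[4.4,6.8,0],"turn":14,"jaw":230},
    {"xyz":[6.6,10.2,0],"turn":21,"jaw":230},
    {"xyz":[8.8,13.6,0],"turn":28,"jaw":230},
    {"xyz":[11,17,0],"turn":35,"jaw":230},
  ],
)

```text
clock: 22.17
position: [0.4879, -0.0545, 0.1356]
ee_rot: [1.867, 2.508, 0.024]
force: [1.0, 0.3, -1.2]
width: 0.244
```

```bash
python3 -c "
from h import *
plan([.5179,.179,.12],7)"
```

```text
pos [ 0.4879 -0.0545  0.1356] az 16.7 tilt [ 0.021  0.004 -1.   ] j7 0.61 -> xyz [21.51  9.53  1.71] turn 9.7 w 0.244 F [ 1.   0.3 -1.2] t 22.1667
```

Call:
arm_command(
  deltas=[
    {"xyz":[3.7,1.6,0.3],"turn":5,"jaw":230},
    {"xyz":[7.4,3.2,0.6],"turn":9.7,"jaw":230},
    {"xyz":[11.1,4.8,0.9],"turn":9.7,"jaw":230},
    {"xyz":[14.8,6.4,1.2],"turn":9.7,"jaw":230},
    {"xyz":[18.2,8,1.4],"turn":9.7,"jaw":230},
  ],
)

```text
clock: 22.58
position: [0.5111, 0.1452, 0.1213]
ee_rot: [2.073, 2.344, 0.022]
force: [0.7, -0.5, -0.7]
width: 0.245
```

```bash
python3 -c "
from h import *
plan([.5179,.179,.07],7)"
```

```text
pos [0.5111 0.1452 0.1213] az 7.0 tilt [ 0.018  0.002 -1.   ] j7 0.1 -> xyz [3.27 0.99 5.15] turn 0.0 w 0.245 F [ 0.7 -0.5 -0.7] t 22.5833
```

Call:
arm_command(
  deltas=[
    {"xyz":[2.2,0.6,0.5],"turn":0,"jaw":230},
    {"xyz":[3.3,1,2],"turn":0,"jaw":230},
    {"xyz":[3.3,1,4],"turn":0,"jaw":230},
    {"xyz":[3.3,1,5.1],"turn":0,"jaw":230},
    {"xyz":[3.3,1,5.1],"turn":0,"jaw":230},
  ],
)

```text
clock: 23.0
position: [0.5155, 0.1782, 0.0674]
ee_rot: [2.075, 2.345, 0.013]
force: [-0.1, -0.5, -0.6]
width: 0.243
```

```bash
python3 look.py w20; python3 -c "
from h import *
plan([.5179,.179,.0235],7)"
```

```text
[309   0  29   7 121] [323.3   2. ] [0.5014 0.3101 0.0484] [0.4935 0.3092 0.045 ] [0.5087 0.3131 0.0524]
[ 302   55   42   46 1512] [322.5  77.8] [0.5057 0.2726 0.051 ] [0.494  0.2605 0.0456] [0.5175 0.2844 0.0534]
[309 146  32  33 808] [324.3 162.3] [0.5127 0.2253 0.0508] [0.5032 0.2153 0.0457] [0.5225 0.2346 0.053 ]
[302 222  35  16 172] [318.9 226.8] [0.5141 0.1856 0.0552] [0.5043 0.1775 0.0485] [0.5263 0.1872 0.06  ]
pos [0.5164 0.1779 0.0689] az 6.9 tilt [ 0.015  0.    -1.   ] j7 0.11 -> xyz [0.1  0.09 4.54] turn -0.1 w 0.244 F [-0.2 -0.   0.6] t 23.05
```

View pics/w20.png

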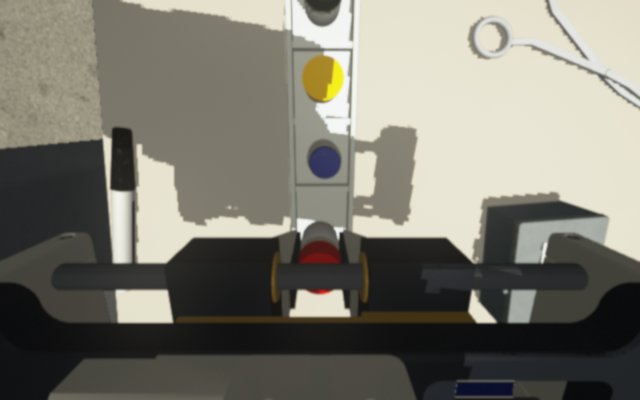

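Call:
arm_command(
  deltas=[
    {"xyz":[0.1,0.1,1.5],"turn":0,"jaw":230},
    {"xyz":[0.1,0.1,3],"turn":0,"jaw":230},
    {"xyz":[0.1,0.1,4],"turn":0,"jaw":230},
    {"xyz":[0.1,0.1,4.5],"turn":0,"jaw":230},
    {"xyz":[0.1,0.1,4.6],"turn":0,"jaw":230},
  ],
)

```text
clock: 23.47
position: [0.518, 0.1784, 0.0229]
ee_rot: [2.077, 2.343, 0.015]
force: [-1.6, -0.8, 4.1]
width: 0.246
```

Call:
arm_command(
  deltas=[
    {"xyz":[0,0,0.1],"turn":0,"jaw":230},
    {"xyz":[0,0,0.1],"turn":0,"jaw":230},
  ],
)

```text
clock: 23.63
position: [0.5183, 0.1783, 0.0229]
ee_rot: [2.078, 2.342, 0.016]
force: [-1.7, -1.1, 2.0]
width: 0.246
```

```bash
python3 -c "
from h import *
plan([.5179,.179,.0229],7)"
```

```text
pos [0.5183 0.1783 0.0229] az 6.8 tilt [ 0.015  0.001 -1.   ] j7 0.16 -> xyz [ 0.07 -0.03  0.  ] turn -0.2 w 0.246 F [-1.7 -1.1  2. ] t 23.6333
```

Call:
arm_command(
  deltas=[
    {"xyz":[0,0,0],"turn":0,"jaw":160},
    {"xyz":[0,0,0],"turn":0,"jaw":160},
    {"xyz":[0,0,0],"turn":0,"jaw":160},
    {"xyz":[0,0,0],"turn":0,"jaw":160},
  ],
)

```text
clock: 23.97
position: [0.5185, 0.1784, 0.0232]
ee_rot: [2.078, 2.342, 0.016]
force: [1.1, 0.3, 0.1]
width: 0.369
```

Call:
arm_command(
  deltas=[
    {"xyz":[0,0,-1],"turn":0,"jaw":160},
    {"xyz":[0,0,-3],"turn":0,"jaw":160},
    {"xyz":[0,0,-6],"turn":0,"jaw":160},
    {"xyz":[0,0,-10],"turn":0,"jaw":160},
    {"xyz":[0,0,-14],"turn":0,"jaw":160},
  ],
)

```text
clock: 24.38
position: [0.5157, 0.1775, 0.1649]
ee_rot: [2.079, 2.341, 0.013]
force: [0.1, 1.1, -0.0]
width: 0.375
```

Call:
arm_command(
  deltas=[
    {"xyz":[-4,0,0],"turn":0,"jaw":160},
    {"xyz":[-8,0,0],"turn":0,"jaw":160},
    {"xyz":[-12,0,0],"turn":0,"jaw":160},
    {"xyz":[-14,0,0],"turn":0,"jaw":160},
    {"xyz":[-14,0,0],"turn":0,"jaw":160},
  ],
)

```text
clock: 24.8
position: [0.5325, 0.0323, 0.1666]
ee_rot: [2.086, 2.331, 0.013]
force: [-0.6, -0.5, 0.8]
width: 0.369
```

```bash
python3 look.py w21; python3 -c "
from h import *
from cell import get_image,observe
g=get_image('top');P=cloud(g);Z=P[...,2]
m=(Z>0.04)&(Z<0.065)&(P[...,0]>.46)&(P[...,0]<.55)&(P[...,1]<.36)&(P[...,1]>.15)
k,l,s,cc=cv2.connectedComponentsWithStats(m.astype(np.uint8))
for i in range(1,k):
    q=P[l==i];print(s[i][4],np.median(q,0).round(4),q.max(0).round(3))
f=g['frame'][150:240,130:330,::-1]; cv2.imwrite('pics/t21.png',cv2.resize(f,None,fx=4,fy=4,interpolation=cv2.INTER_CUBIC))
plan([.5,0,.1])
c=np.array([.509,.250]);ya=np.array([-.124,.992])
for y in (73.5,24.5,-24.5,-73.5): print(c+ya*y/1000)
"
```

```text
[306  15  28  34 735] [319.8  31.5] [0.5185 0.1751 0.051 ] [0.5066 0.1635 0.0452] [0.53   0.1874 0.0532]
54 [0.5178 0.1816 0.0503] [0.529 0.188 0.054]
66 [0.5121 0.2258 0.0498] [0.521 0.235 0.053]
101 [0.5045 0.2733 0.0502] [0.516 0.285 0.056]
106 [0.4989 0.3221 0.0497] [0.51  0.336 0.054]
pos [0.5322 0.0378 0.1658] az 6.7 tilt [ 0.014 -0.    -1.   ] j7 0.27 -> xyz [-3.36 -3.73  6.54] turn 0 w 0.375 F [-0.3  0.4 -0.2] t 24.9
[0.499886 0.322912]
[0.505962 0.274304]
[0.512038 0.225696]
[0.518114 0.177088]
```

View pics/w21.png

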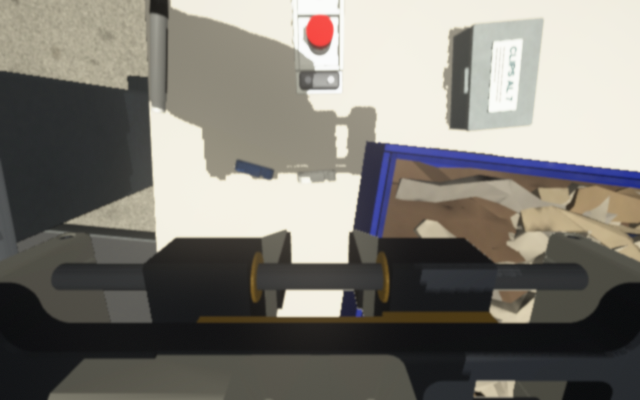

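View pics/t21.png

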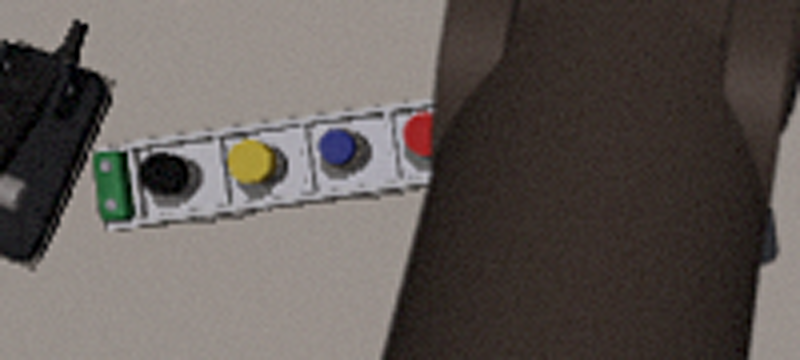

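```bash
python3 -c "
from cell import sign_off,observe
print(observe()['force'].round(1),observe()['dq'].round(3)); print(sign_off())"
```

```text
[-0.3  0.4 -0.2] [-0.032  0.011 -0.032 -0.003 -0.007 -0.001 -0.006]
the job is handed in; nothing more can be done
None
```

All four vials are in the white sampler tray, one per cell. From the green block the order is black, yellow, blue, red, which was their left-to-right order in the storage tray. I loaded them in that order and handed the job in at about 25 s of robot time.

**Placement:** The last pictures show each vial upright, with its centre within about 2 mm of the cell centre I worked out. Cap tops read about 51 mm above the bench, against 50 mm expected for a vial standing on the 4 mm floor.

**Contact:** Each vial met the floor with a light force (2 to 5 N) before I opened the fingers. The highest force in any reading was about 9 N.

**At hand-in:** The arm was clear of everything, with the fingertips about 0.17 m above the bench and no force reading beyond noise.

**What disagreed or was only partly seen:**
- The cameras disagreed by up to about 3 mm, so I set the grasps from the wrist camera.
- In the last top view the arm hid part of the red vial, so its position rests on the wrist camera alone.
- The tool drifted up to about 2 degrees from vertical along the way and was at about 1 degree for the last placement.

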